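# Put away the cut bar stock

### The arm

A 6-joint arm with a two-finger parallel gripper is mounted at the origin on the work surface. World frame = base frame: x ahead of the robot, y to its left, z up, the work surface at z = 0. Lengths are in m, angles in rad, forces in N, time in s.
With the tool pointing down it reaches from about 0.25 to 0.775 m from the base axis. Payload 4 kg.
Tool frame: the origin (TCP) lies where the fingers leave the gripper's body, on its centre line; the fingertips stand 97 mm ahead of it and the grasp point (between the pads) lies 78 mm ahead of it; z points along the fingers, y is the line along which they close (so a half turn about z gives the same grasp; the last joint's range is limited). The gripper opens to 94 mm and grips with 3 to 60 N. Pads are 16 mm wide; open, the fingers measure 119 mm over their backs; the gripper's body (75 mm by 177 mm) begins 78 mm behind the grasp point.
Start: joints at [1.009, 0.087, 1.371, -0, 1.684, -0.103], TCP at [0.244, 0.493, 0.303] pointing down, gripper open.
Joint ranges: [-3.1, 3.1], [-0.76, 2.03], [0.27, 2.55], [-1.08, 4.22], [0.17, 2.65], [-2.57, 2.57]. Speed limits (rad/s): [2.79, 2.79, 3.14, 3.14, 3.14, 3.14].

### API

Orientations are given as a rotation vector (axis times angle).
In Python, from rig import sensors, optics, order gives the robot as it stands.
- The arm moves only by the shell command python3 -m crank 'ROWS' [FORCE]. ROWS is JSON, a list of rows, each an object with "dr": the turn, a rotation vector about the tool's x, y, z in units of pi/2 rad (1.0 is pi/2 rad), a list of three; "slide": the shift along the tool's x, y, z in units of 0.3 m (1.0 is 0.3 m), a list of three; "hand": the gripper command: -1 is shut, 1 is fully open, values between are in proportion. A call has exactly 10 rows; each row is the pose to reach, as a shift and turn from the pose commanded when the call began, along the tool's axes at that moment; what a row does not reach only later rows make up. A row lasts 1/10 s, in which the tool goes at most 50 mm and 8.59 degrees, less where a joint would pass 70% of its speed; a pose out of reach is approached as far as the arm can. A call with a number of a shift or a turn outside -1 to 1 is refused whole. A call with a gripper value outside its range is refused whole. The fingers move at their own pace and stop on an object; FORCE is the grip in N (left out, the last holds). Time passes only in rows, so rows that repeat a pose let the fingers close, or fill a call up. It gives the time, the measured TCP pose, the force, the opening and the grip force at its end, in the units of the state.
- sensors.get_state(): the state, without advancing time (a new reading comes with each control period).
- optics.read_camera(name): name is "scene" or "top" or "wrist"; returns the picture (480x640x3 uint8, red, green, blue); there is no depth.
- optics.camera_params(name): a dict with "camera_matrix" (3x3 intrinsics, pixels), "R" (3x3) and "t" (3): a world point X has camera coordinates R X + t. Camera axes: x right, y down, z forward; pixel columns grow to the right and rows downward; lengths in m; the calibration is good to about 2 mm. A picture is of the moment at which its call begins: read the wrist's pose just before it. camera_params takes no time and is no camera call; for the wrist camera it gives the pose at the moment of the call.
- order.finish_job(): hands the job in; it is judged then, once.
The state is a dict: "clock": time; "joint_positions": joint angles; "dq": joint speeds; "effort": joint torques, N m; "ee_pos": TCP position; "eef_rot": TCP orientation; "ft_force": force on the tool from outside, world axes, zero at the start; "wrist_torque": the same for the moment, N m; "gripper_width": finger opening in m; "grip_force": force on a finger pad.
Only numpy, scipy, OpenCV 4.12 (cv2) and the standard library are available. Lean on these libraries where they do the work, as an engineer would, in place of code of your own. Each camera call takes 0.05 s, during which the arm holds its last target. There are 200 camera calls.

### The job

Put the brass bars away: lay every bar that is too long for the stock box's slot in the wooden rack, and load all the short ones into the scoop tray. Make sure that the shutter leaves the slot clear, carry the loaded tray to the stock box, turn it so that the bars line up with the slot, and tip them all together through the slot into the box; then stand the empty tray level back on its mat and slide the shutter fully shut. Leave the dish and the saw frame where they are.

Things in the scene. Friction and masses are not known exactly. Their poses are not given: they have to be found in the camera images.
- slot (a point): centre of the narrow slot in the grey stock box, 145 mm long (point x), 36 mm wide (y), 85 mm above the bench; z up. Over it stands a V-shaped hopper, as long as the slot: its sloping sides rise at 50 degrees from the slot's long edges to a rim about 130 mm above the bench, 110 mm apart there; its ends are upright
- shutter (a joint): sliding shutter plate just under the slot: 0 m when it shuts the slot, 0.044 m when the slot is fully clear; it slides across the slot (along +y of point slot) as this grows, is stiff (about 2 N) and stays where it is left; its start varies from shut to clear
- shutter_tab (a point): the shutter's upright black tab, outside the end of the box at -x of point slot (105 mm from the slot's middle), 20 mm long (slot x), 12 mm thick (slot y), its top 150 mm above the bench; this point is its middle 13 mm below the top. Pinch it from above and slide it along slot y; axes as point slot
- box: grey sheet-metal stock box, fixed to the bench, 153 mm along x, 118 mm along y, 131 mm high with its hopper; hollow below the slot, floor 4 mm thick; origin under its centre, axes as point slot
- tray_floor (a point): middle of the upper face of the scoop tray's floor; x along its length, z up. Bars lie in the tray along x: 124 mm between the end walls, 120 mm from the grip (at -y) to the open edge (at +y). They slide or tumble out over the open edge when the tray is tilted about x, open side down, by some 30 to 50 degrees
- tray_lip (a point): middle of the tray's open pouring edge, 66 mm along +y from the tray's centre, at floor height; axes as the tray's
- tray_handle (a point): grip of the tray: an upright wooden fin along the back wall, 60 mm long (tray x), 12 mm thick (tray y), its top 52 mm above the tray's underside. This point is its middle, 14 mm below its top, 60 mm along -y from the tray's centre; axes as the tray's. It is pinched from above, fingers on either side along tray y.
- mat_top (a point): centre of the top of the thin black rubber mat, 165 mm (x) by 150 mm (y), 3 mm thick, fixed to the bench, on which the tray stands at the start
- rack_floor (a point): centre of the floor of the shallow open wooden rack for long stock, fixed to the bench: 210 mm (point x) by 116 mm (y) outside, 18 mm high, walls 6 mm thick, floor 6 mm thick, open at the top; long bars lie in it along x, room for two side by side
- short1_center (a point): centre of a short octagonal brass bar, 100 mm long (point x along it), 14 mm across flats, about 0.14 kg; may be absent
- short2_center (a point): centre of a short octagonal brass bar, 100 mm long (point x along it), 14 mm across flats, about 0.14 kg; may be absent
- short3_center (a point): centre of a short octagonal brass bar, 100 mm long (point x along it), 14 mm across flats, about 0.14 kg; may be absent
- short4_center (a point): centre of a short octagonal brass bar, 100 mm long (point x along it), 14 mm across flats, about 0.14 kg; may be absent
- long1_center (a point): centre of a long octagonal brass bar, 180 mm long (point x along it), 14 mm across flats, about 0.25 kg, too long for the slot and the tray; may be absent
- long2_center (a point): centre of a long octagonal brass bar, 180 mm long (point x along it), 14 mm across flats, about 0.25 kg, too long for the slot and the tray; may be absent
- tray: the loose scoop tray, aluminium with a wooden grip, 134 mm (x) by 132 mm (y), 0.25 kg, floor 3 mm thick. Walls 4 mm thick and 22 mm high at both ends and along the back at y = -64 mm; the long side at +y is open, without any lip. Origin: centre of its underside, axes as point tray_floor
- dish: bystander: round aluminium dish with filings, 114 mm across, 18 mm high, loose; origin under its centre
- saw: bystander: piercing saw frame lying flat, 275 mm long, loose; origin on the line of handle (-x) and blade, 50 mm from where the handle's ferrule meets the frame
- short1: short bar, same origin and axes as point short1_center; may be absent
- short2: short bar, same origin and axes as point short2_center; may be absent
- short3: short bar, same origin and axes as point short3_center; may be absent
- short4: short bar, same origin and axes as point short4_center; may be absent
- long1: long bar, same origin and axes as point long1_center; may be absent
- long2: long bar, same origin and axes as point long2_center; may be absent

How it is judged:
By the outcome, as a careful person would: the job done as asked, in the order asked, and still so for the second after the job is handed in, with the robot touching nothing.
Of short1, short2, short3, short4, long1, long2 only 4 to 6 are there at a start; the rules pass over those that are not, and their reading is None.
At some moment in a run one of short1, short2, short3, short4, long1, long2 may be knocked a few centimetres aside while the robot is not near it.
It also fails if it takes over 210 s, if anything falls off the work surface, if the arm or the gripper's body presses on something with over 40 N, if the wrist force passes 120 N, or if a joint passes its speed limit or range.

## Working session

There is one attempt and no reset: what is moved stays moved. The work goes in short steps, Python scripts to look and compute and a shell command to move; the robot and the scene stay as the last step left them, time stands still between calls to the robot, and variables do not carry over. Pictures are saved under pics/ and viewed, at most 17 in all, crops included, and the job is handed in when it is done.

```bash
ls; mkdir -p pics; python3 - <<'E'
from rig import sensors, optics, order
import cv2,numpy as np
s=sensors.get_state();print(s)
for n in ["scene","top"]:
    im=optics.read_camera(n);cv2.imwrite(f"pics/{n}0.png",im[:,:,::-1])
    print(n,optics.camera_params(n))
E
```

```text
pics
{'clock': 0.0, 'joint_positions': array([ 1.00893346e+00,  8.79494184e-02,  1.37227888e+00, -1.01003023e-05,
        1.68359665e+00, -1.03089120e-01]), 'dq': array([-0.00189091,  0.00059703, -0.00014901,  0.00119768, -0.00068332,
        0.00152586]), 'effort': array([-1.12056284e-06, -3.40190399e+01, -3.02422214e+01,  7.15198182e-02,
        3.32456455e-02, -1.78451728e-04]), 'ee_pos': array([0.24338262, 0.4928329 , 0.30149451]), 'eef_rot': array([-0.71417473, -3.05859937,  0.00331885]), 'ft_force': array([-0.04325543, -0.20375822, -0.6149926 ]), 'wrist_torque': array([ 0.05684915, -0.02027786, -0.01207965]), 'grip_force': 0.0, 'gripper_width': 0.09422910866668688}
scene {'camera_matrix': array([[548.54216597,   0.        , 312.47080111],
       [  0.        , 548.54216597, 238.83319071],
       [  0.        ,   0.        ,   1.        ]]), 'R': array([[ 0.85347933,  0.52082744, -0.01765836],
       [ 0.39259635, -0.66489152, -0.63544266],
       [-0.34269686,  0.53540457, -0.77194612]]), 't': array([-0.46556592, -0.08125058,  1.4311006 ])}
top {'camera_matrix': array([[544.33538133,   0.        , 324.81778803],
       [  0.        , 544.33538133, 237.34941019],
       [  0.        ,   0.        ,   1.        ]]), 'R': array([[-0.01705943, -0.99985255,  0.00196365],
       [-0.97838689,  0.01628833, -0.20614018],
       [ 0.2060778 , -0.00543785, -0.9785205 ]]), 't': array([0.05126499, 0.53894574, 1.25868479])}
```

View pics/top0.png

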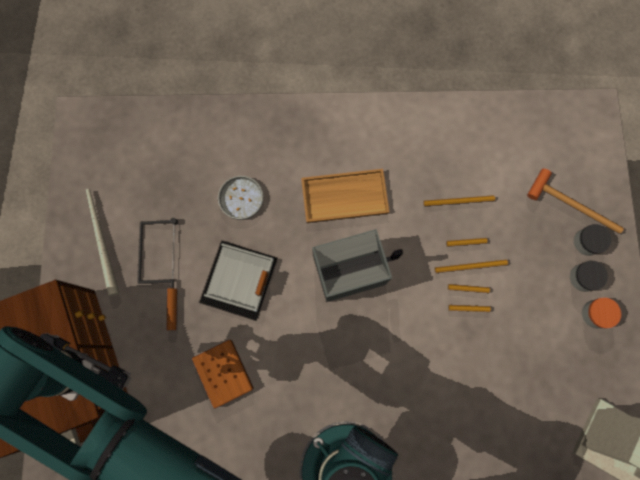

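View pics/scene0.png

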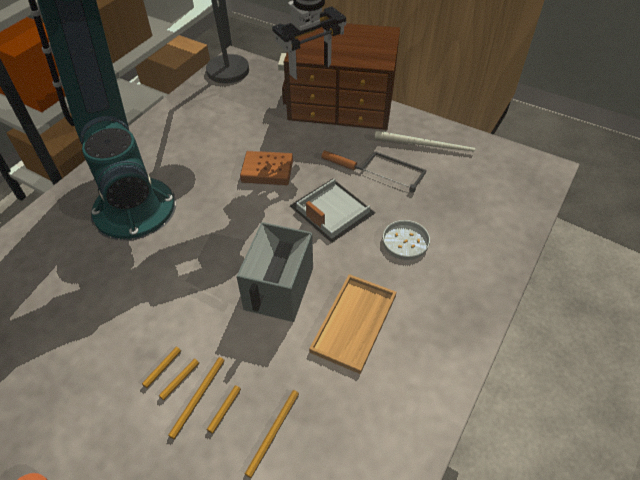

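The top view shows 5 bars: long at (460,201) and (472,266), short at (468,242), (469,288) and (470,309). The rack is at (346,196), the box at (352,265) with its tab at (396,255), and the tray on its mat at (240,280) with the grip at (264,283).

```bash
cat > h.py <<'E'
from rig import sensors, optics, order
import cv2,numpy as np
from scipy.spatial.transform import Rotation as Ro
def ray(P,uv,z):
    K,R,t=P["camera_matrix"],np.array(P["R"]),np.array(P["t"])
    c=-R.T@t; d=R.T@np.linalg.inv(K)@np.array([uv[0],uv[1],1.])
    return c+d*(z-c[2])/d[2]
def bars(im,P,z=0.009,roi=None):
    hsv=cv2.cvtColor(im,cv2.COLOR_RGB2HSV)
    m=cv2.inRange(hsv,(15,130,60),(32,255,255))
    if roi is not None: k=np.zeros_like(m);x0,y0,x1,y1=roi;k[y0:y1,x0:x1]=1;m=m*k
    out=[]
    for c in cv2.findContours(m,cv2.RETR_EXTERNAL,cv2.CHAIN_APPROX_NONE)[0]:
        if cv2.contourArea(c)<60: continue
        b=cv2.boxPoints(cv2.minAreaRect(c)); 
        w=np.array([ray(P,p,z)[:2] for p in b])
        e=sorted([(np.linalg.norm(w[i]-w[(i+1)%4]),i) for i in range(4)])
        i=e[-1][1]; v=w[(i+1)%4]-w[i]
        out.append((w.mean(0).round(4),e[-1][0].round(3),e[0][0].round(3),np.degrees(np.arctan2(v[1],v[0])).round(1)%180,b.mean(0).round(0)))
    return out
E
python3 - <<'E'
from h import *
im=cv2.imread("pics/top0.png")[:,:,::-1].copy();P=optics.camera_params("top")
for b in bars(im,P): print(b)
a=cv2.resize(im[220:330,190:410],None,fx=3.6,fy=3.6,interpolation=cv2.INTER_CUBIC)
cv2.imwrite("pics/crop1.png",a[:,:,::-1])
E
```

```text
(array([ 0.3678, -0.3078]), np.float64(0.1), np.float64(0.013), np.float64(86.8), array([469., 308.], dtype=float32))
(array([ 0.4165, -0.3088]), np.float64(0.101), np.float64(0.013), np.float64(84.2), array([468., 288.], dtype=float32))
(array([ 0.4719, -0.3191]), np.float64(0.181), np.float64(0.013), np.float64(95.4), array([471., 266.], dtype=float32))
(array([ 0.5328, -0.3134]), np.float64(0.101), np.float64(0.014), np.float64(93.5), array([467., 242.], dtype=float32))
(array([ 0.6403, -0.3019]), np.float64(0.182), np.float64(0.014), np.float64(93.5), array([459., 200.], dtype=float32))
(array([ 0.6134, -0.6123]), np.float64(0.219), np.float64(0.019), np.float64(57.2), array([583., 209.], dtype=float32))
(array([ 0.6587, -0.0116]), np.float64(0.213), np.float64(0.118), np.float64(95.9), array([345., 195.], dtype=float32))
```

View pics/crop1.png

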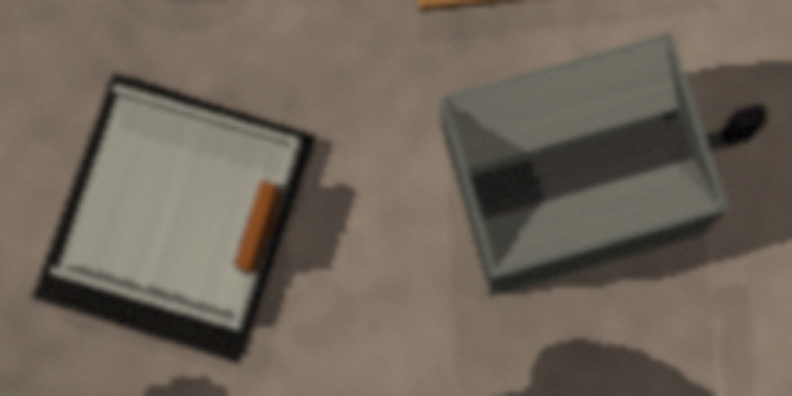

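The crop shows the box rim corners at (443,100), (670,38), (722,212) and (492,290), with the tab top at about (750,118). The tray grip is at (258,227), and the mat corners are at (113,75), (315,135), (240,362) and (35,297).

```bash
python3 - <<'E'
from h import *
P=optics.camera_params("top")
f=lambda p,z:ray(P,(p[0]/3.6+190,p[1]/3.6+220),z)[:2]
print("cam",(-np.array(P["R"]).T@P["t"]).round(3))
def rect(ps,z):
    w=np.array([f(p,z) for p in ps]);print(w.round(4).tolist(),"c",w.mean(0).round(4))
    for i in range(4):
        v=w[(i+1)%4]-w[i];print(np.linalg.norm(v).round(4),np.degrees(np.arctan2(v[1],v[0])).round(1))
rect([(443,100),(670,38),(722,212),(492,290)],.131)
rect([(113,75),(315,135),(240,362),(35,297)],.002)
print("tray inner");rect([(113,88),(300,140),(240,330),(52,270)],.025)
print("handle",f((266,183),.055),f((244,270),.055),f((258,227),.055)); print("tab",f((752,115),.15),f((745,123),.15))
E
```

```text
cam [0.269 0.049 1.343]
[[0.5003, 0.0696], [0.5378, -0.0747], [0.4265, -0.103], [0.3805, 0.0409]] c [ 0.4613 -0.0168]
0.1491 -75.4
0.1149 -165.7
0.1511 107.7
0.1232 13.5
[[0.5465, 0.3019], [0.5017, 0.1609], [0.3466, 0.2115], [0.3929, 0.3516]] c [0.4469 0.2565]
0.1479 -107.6
0.1631 161.9
0.1475 71.7
0.1615 -17.9
tray inner
[[0.5327, 0.2973], [0.4944, 0.1692], [0.3665, 0.2089], [0.4086, 0.3355]] c [0.4505 0.2528]
0.1337 -106.6
0.134 162.7
0.1335 71.6
0.1298 -17.1
handle [0.46075048 0.18891763] [0.40333851 0.20301372] [0.43154769 0.19401741]
tab [ 0.48399828 -0.12168165] [ 0.47904857 -0.11712756]
```

```bash
cat >> h.py <<'E'
def top():
    im=optics.read_camera("top");P=optics.camera_params("top")
    for b in bars(im,P): 
        if b[1]<.2: print(*b[:4])
def tR(a,tilt=0):
    a=np.radians(a);y=np.array([np.cos(a),np.sin(a),0]);z=np.array([0,0,-1.]);R=np.array([np.cross(y,z),y,z]).T
    return R@Ro.from_rotvec([np.radians(tilt),0,0]).as_matrix()
def plan(*wps,start=None):
    "wps: (grasp x,y,z, yaw of tool y in deg[, tilt about tool x deg])"
    s=sensors.get_state(); p=s["ee_pos"];R=Ro.from_rotvec(s["eef_rot"]).as_matrix()
    print("t %.1f grasp"%s["clock"],(p+R[:,2]*.078).round(4),"yaw %.1f"%np.degrees(np.arctan2(R[1,1],R[0,1])),"q",s["joint_positions"].round(2),"w %.3f F %s g %.1f"%(s["gripper_width"],s["ft_force"].round(1),s["grip_force"]))
    for w in wps:
        if len(w)==4: w=(*w,0)
        R1=tR(w[3],w[4]); p1=np.array(w[:3])-R1[:,2]*.078
        print(w,"slide",(R.T@(p1-p)/.3).round(3).tolist(),"dr",(Ro.from_matrix(R.T@R1).as_rotvec()/(np.pi/2)).round(3).tolist())
        p,R=p1,R1
E
python3 - <<'E'
from h import *
plan((.48,.1,.26,3.5),(.6403,-.15,.2,3.5),(.6403,-.3019,.10,3.5),(.6403,-.3019,.022,3.5))
plan((.48,.1,.26,183.5))
E
```

```text
t 0.1 grasp [0.2433 0.4927 0.2236] yaw 63.7 q [ 1.01  0.09  1.37  0.    1.68 -0.1 ] w 0.094 F [ 0.3 -0.2 -0.8] g 0.0
(0.48, 0.1, 0.26, 3.5, 0) slide [-1.287, -0.825, -0.12] dr [-0.001, 0.001, 0.669]
(0.6403, -0.15, 0.2, 3.5, 0) slide [-0.864, 0.482, 0.2] dr [0.0, 0.0, 0.0]
(0.6403, -0.3019, 0.1, 3.5, 0) slide [-0.505, -0.031, 0.333] dr [0.0, 0.0, 0.0]
(0.6403, -0.3019, 0.022, 3.5, 0) slide [0.0, 0.0, 0.26] dr [0.0, 0.0, 0.0]
t 0.1 grasp [0.2433 0.4927 0.2236] yaw 63.7 q [ 1.01  0.09  1.37  0.    1.68 -0.1 ] w 0.094 F [ 0.3 -0.2 -0.8] g 0.0
(0.48, 0.1, 0.26, 183.5, 0) slide [-1.287, -0.825, -0.12] dr [-0.001, -0.001, -1.331]
```

```bash
python3 -m crank '[{"dr":[0,0,0.67],"slide":[-0.65,-0.41,-0.12],"hand":-0.1},{"dr":[0,0,0.67],"slide":[-0.65,-0.41,-0.12],"hand":-0.1},{"dr":[0,0,0.67],"slide":[-0.65,-0.41,-0.12],"hand":-0.1},{"dr":[0,0,0.67],"slide":[-0.65,-0.41,-0.12],"hand":-0.1},{"dr":[0,0,0.67],"slide":[-0.65,-0.41,-0.12],"hand":-0.1},{"dr":[0,0,0.67],"slide":[-0.65,-0.41,-0.12],"hand":-0.1},{"dr":[0,0,0.67],"slide":[-0.65,-0.41,-0.12],"hand":-0.1},{"dr":[0,0,0.67],"slide":[-0.65,-0.41,-0.12],"hand":-0.1},{"dr":[0,0,0.67],"slide":[-0.65,-0.41,-0.12],"hand":-0.1},{"dr":[0,0,0.67],"slide":[-0.65,-0.41,-0.12],"hand":-0.1}]' 30
python3 - <<'E'
from h import *
plan((.57,.05,.26,3.5),(.6403,-.24,.2,3.5),(.6403,-.3019,.10,3.5),(.6403,-.3019,.022,3.5))
E
```

```text
clock: 1.1
ee_pos: [0.3638, 0.2967, 0.3384]
eef_rot: [-2.151, -2.289, 0.001]
ft_force: [0.6, 0.3, -0.1]
gripper_width: 0.0424
grip_force: 0.0
t 1.1 grasp [0.3637 0.2966 0.2604] yaw 3.6 q [ 0.56 -0.1   1.48  0.    1.76  0.5 ] w 0.042 F [ 0.6  0.3 -0.1] g 0.0
(0.57, 0.05, 0.26, 3.5, 0) slide [-0.863, 0.635, 0.001] dr [-0.0, 0.0, 0.001]
(0.6403, -0.24, 0.2, 3.5, 0) slide [-0.979, 0.175, 0.2] dr [0.0, 0.0, 0.0]
(0.6403, -0.3019, 0.1, 3.5, 0) slide [-0.206, -0.013, 0.333] dr [0.0, 0.0, 0.0]
(0.6403, -0.3019, 0.022, 3.5, 0) slide [0.0, 0.0, 0.26] dr [0.0, 0.0, 0.0]
```

```bash
python3 -m crank '[{"dr":[0,0,0],"slide":[-0.86,0.635,0],"hand":-0.1},{"dr":[0,0,0],"slide":[-0.86,0.635,0],"hand":-0.1},{"dr":[0,0,0],"slide":[-0.86,0.635,0],"hand":-0.1},{"dr":[0,0,0],"slide":[-0.86,0.635,0],"hand":-0.1},{"dr":[0,0,0],"slide":[-0.86,0.635,0],"hand":-0.1},{"dr":[0,0,0],"slide":[-0.86,0.635,0],"hand":-0.1},{"dr":[0,0,0],"slide":[-0.86,0.635,0],"hand":-0.1},{"dr":[0,0,0],"slide":[-0.86,0.635,0],"hand":-0.1},{"dr":[0,0,0],"slide":[-0.86,0.635,0],"hand":-0.1},{"dr":[0,0,0],"slide":[-0.86,0.635,0],"hand":-0.1}]' >/dev/null
python3 -m crank '[{"dr":[0,0,0],"slide":[-0.98,0.175,0.2],"hand":-0.1},{"dr":[0,0,0],"slide":[-0.98,0.175,0.2],"hand":-0.1},{"dr":[0,0,0],"slide":[-0.98,0.175,0.2],"hand":-0.1},{"dr":[0,0,0],"slide":[-0.98,0.175,0.2],"hand":-0.1},{"dr":[0,0,0],"slide":[-0.98,0.175,0.2],"hand":-0.1},{"dr":[0,0,0],"slide":[-0.98,0.175,0.2],"hand":-0.1},{"dr":[0,0,0],"slide":[-0.98,0.175,0.2],"hand":-0.1},{"dr":[0,0,0],"slide":[-0.98,0.175,0.2],"hand":-0.1},{"dr":[0,0,0],"slide":[-0.98,0.175,0.2],"hand":-0.1},{"dr":[0,0,0],"slide":[-0.98,0.175,0.2],"hand":-0.1}]'
python3 - <<'E'
from h import *
im=optics.read_camera("wrist");P=optics.camera_params("wrist");cv2.imwrite("pics/w1.png",im[:,:,::-1])
for b in bars(im,P): print(b)
plan((.6403,-.3019,.10,3.5),(.6403,-.3019,.022,3.5),(.6403,-.3019,.15,3.5),(.65,-.05,.15,6),(.6587+.025,-.0116,.06,5.9))
E
```

```text
clock: 3.1
ee_pos: [0.6397, -0.2377, 0.2803]
eef_rot: [2.15, 2.289, 0.002]
ft_force: [0.5, -0.1, 0.1]
gripper_width: 0.0422
grip_force: 0.0
(array([ 0.696, -0.505]), np.float64(0.491), np.float64(0.028), np.float64(3.5), array([348., 452.], dtype=float32))
(array([ 0.7765, -0.4276]), np.float64(0.064), np.float64(0.016), np.float64(98.2), array([428., 397.], dtype=float32))
(array([ 0.7611, -0.3753]), np.float64(0.019), np.float64(0.015), np.float64(113.5), array([420., 354.], dtype=float32))
(array([ 0.5299, -0.4267]), np.float64(0.094), np.float64(0.015), np.float64(80.6), array([202., 384.], dtype=float32))
(array([ 0.5347, -0.3076]), np.float64(0.089), np.float64(0.014), np.float64(93.7), array([205., 281.], dtype=float32))
(array([ 0.4193, -0.3114]), np.float64(0.103), np.float64(0.015), np.float64(84.0), array([ 89., 277.], dtype=float32))
(array([ 0.3711, -0.3093]), np.float64(0.103), np.float64(0.017), np.float64(86.9), array([ 40., 272.], dtype=float32))
(array([ 0.472 , -0.2935]), np.float64(0.126), np.float64(0.015), np.float64(95.4), array([141., 262.], dtype=float32))
(array([ 0.6416, -0.3022]), np.float64(0.179), np.float64(0.012), np.float64(93.7), array([312., 278.], dtype=float32))
t 3.1 grasp [ 0.6398 -0.2379  0.2022] yaw 3.6 q [-0.44  0.39  1.05  0.    1.7  -0.5 ] w 0.042 F [-0.2  0.   0.4] g 0.0
(0.6403, -0.3019, 0.1, 3.5, 0) slide [-0.213, -0.012, 0.341] dr [0.001, 0.0, 0.001]
(0.6403, -0.3019, 0.022, 3.5, 0) slide [0.0, 0.0, 0.26] dr [0.0, 0.0, 0.0]
(0.6403, -0.3019, 0.15, 3.5, 0) slide [0.0, 0.0, -0.427] dr [0.0, 0.0, 0.0]
(0.65, -0.05, 0.15, 6, 0) slide [0.836, 0.084, 0.0] dr [0.0, 0.0, -0.028]
(0.6837, -0.0116, 0.06, 5.9, 0) slide [0.116, 0.125, 0.3] dr [0.0, 0.0, 0.001]
```

View pics/w1.png

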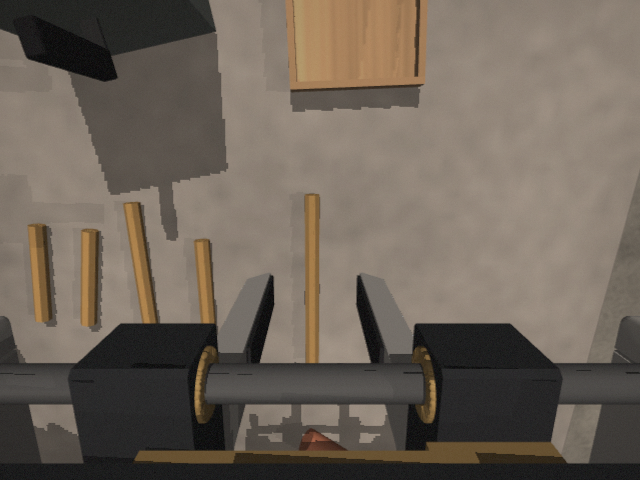

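The wrist view shows the long bar at (312,278) centred between the fingers, and agrees with the top camera to about 2 mm.

```bash
python3 -m crank '[{"dr":[0,0,0],"slide":[-0.213,-0.009,0.2],"hand":-0.1},{"dr":[0,0,0],"slide":[-0.213,-0.009,0.34],"hand":-0.1},{"dr":[0,0,0],"slide":[-0.213,-0.009,0.34],"hand":-0.1},{"dr":[0,0,0],"slide":[-0.213,-0.009,0.45],"hand":-0.1},{"dr":[0,0,0],"slide":[-0.213,-0.009,0.55],"hand":-0.1},{"dr":[0,0,0],"slide":[-0.213,-0.009,0.6],"hand":-0.1},{"dr":[0,0,0],"slide":[-0.213,-0.009,0.6],"hand":-0.1},{"dr":[0,0,0],"slide":[-0.213,-0.009,0.6],"hand":-0.9},{"dr":[0,0,0],"slide":[-0.213,-0.009,0.6],"hand":-0.9},{"dr":[0,0,0],"slide":[-0.213,-0.009,0.6],"hand":-0.9}]' 30
python3 -m crank '[{"dr":[0,0,0],"slide":[0,0,0],"hand":-0.9},{"dr":[0,0,0],"slide":[0,0,0],"hand":-0.9},{"dr":[0,0,0],"slide":[0,0,-0.1],"hand":-0.9},{"dr":[0,0,0],"slide":[0,0,-0.2],"hand":-0.9},{"dr":[0,0,0],"slide":[0,0,-0.3],"hand":-0.9},{"dr":[0,0,0],"slide":[0,0,-0.4],"hand":-0.9},{"dr":[0,0,0],"slide":[0,0,-0.45],"hand":-0.9},{"dr":[0,0,0],"slide":[0,0,-0.45],"hand":-0.9},{"dr":[0,0,0],"slide":[0,0,-0.45],"hand":-0.9},{"dr":[0,0,0],"slide":[0,0,-0.45],"hand":-0.9}]'
python3 - <<'E'
from h import *
plan((.6837,-0.014,.15,5.9),(.6837,-.014,.06,5.9),(.6837,-0.014,.029,5.9),(.6837,-0.014,.15,5.9),(.472,-.3191,.12,5.4),(.472,-.3191,.022,5.4))
E
```

```text
clock: 4.15
ee_pos: [0.6409, -0.3038, 0.0995]
eef_rot: [2.153, 2.286, 0.001]
ft_force: [-0.6, 0.6, 0.4]
gripper_width: 0.022
grip_force: 0.0
clock: 5.15
ee_pos: [0.6397, -0.3036, 0.2304]
eef_rot: [-2.151, -2.283, 0.002]
ft_force: [-0.8, 0.0, -2.5]
gripper_width: 0.0139
grip_force: 30.0
t 5.2 grasp [ 0.6394 -0.3034  0.1524] yaw 3.4 q [-0.52  0.47  1.04  0.    1.64 -0.58] w 0.014 F [-0.8  0.  -2.5] g 30.0
(0.6837, -0.014, 0.15, 5.9, 0) slide [0.955, 0.204, 0.01] dr [-0.003, -0.002, -0.028]
(0.6837, -0.014, 0.06, 5.9, 0) slide [0.0, 0.0, 0.3] dr [0.0, 0.0, 0.0]
(0.6837, -0.014, 0.029, 5.9, 0) slide [0.0, 0.0, 0.103] dr [0.0, 0.0, 0.0]
(0.6837, -0.014, 0.15, 5.9, 0) slide [0.0, 0.0, -0.403] dr [0.0, 0.0, 0.0]
(0.472, -0.3191, 0.12, 5.4, 0) slide [-0.939, -0.806, 0.1] dr [0.0, 0.0, 0.006]
(0.472, -0.3191, 0.022, 5.4, 0) slide [0.0, 0.0, 0.327] dr [0.0, 0.0, 0.0]
```

```bash
python3 -m crank '[{"dr":[0,0,-0.028],"slide":[0.15,0.05,0],"hand":-0.9},{"dr":[0,0,-0.028],"slide":[0.3,0.1,0],"hand":-0.9},{"dr":[0,0,-0.028],"slide":[0.45,0.15,0],"hand":-0.9},{"dr":[0,0,-0.028],"slide":[0.6,0.2,0],"hand":-0.9},{"dr":[0,0,-0.028],"slide":[0.75,0.204,0],"hand":-0.9},{"dr":[0,0,-0.028],"slide":[0.9,0.204,0],"hand":-0.9},{"dr":[0,0,-0.028],"slide":[0.965,0.204,0.01],"hand":-0.9},{"dr":[0,0,-0.028],"slide":[0.965,0.204,0.01],"hand":-0.9},{"dr":[0,0,-0.028],"slide":[0.965,0.204,0.01],"hand":-0.9},{"dr":[0,0,-0.028],"slide":[0.965,0.204,0.01],"hand":-0.9}]'
python3 -m crank '[{"dr":[0,0,0],"slide":[0,0,0.1],"hand":-0.9},{"dr":[0,0,0],"slide":[0,0,0.2],"hand":-0.9},{"dr":[0,0,0],"slide":[0,0,0.3],"hand":-0.9},{"dr":[0,0,0],"slide":[0,0,0.36],"hand":-0.9},{"dr":[0,0,0],"slide":[0,0,0.4],"hand":-0.9},{"dr":[0,0,0],"slide":[0,0,0.4],"hand":-0.9},{"dr":[0,0,0],"slide":[0,0,0.4],"hand":-0.9},{"dr":[0,0,0],"slide":[0,0,0.4],"hand":-0.52},{"dr":[0,0,0],"slide":[0,0,0.4],"hand":-0.52},{"dr":[0,0,0],"slide":[0,0,0.4],"hand":-0.52}]'
python3 -m crank '[{"dr":[0,0,0],"slide":[0,0,-0.05],"hand":-0.52},{"dr":[0,0,0],"slide":[0,0,-0.15],"hand":-0.52},{"dr":[0,0,0],"slide":[0,0,-0.3],"hand":-0.1},{"dr":[0,0,0],"slide":[0,0,-0.4],"hand":-0.1},{"dr":[0,0,0],"slide":[0,0,-0.4],"hand":-0.1},{"dr":[0,0,0],"slide":[-0.2,-0.17,-0.4],"hand":-0.1},{"dr":[0,0,0],"slide":[-0.4,-0.34,-0.4],"hand":-0.1},{"dr":[0,0,0],"slide":[-0.6,-0.5,-0.4],"hand":-0.1},{"dr":[0,0,0],"slide":[-0.8,-0.7,-0.4],"hand":-0.1},{"dr":[0,0,0],"slide":[-0.94,-0.7,-0.4],"hand":-0.1}]'
python3 - <<'E'
from h import *
top()
plan((.472,-.3191,.10,5.4),(.472,-.3191,.022,5.4))
E
```

```text
clock: 6.15
ee_pos: [0.6843, -0.0132, 0.2299]
eef_rot: [-2.106, -2.331, 0.002]
ft_force: [0.5, -0.0, -2.2]
gripper_width: 0.0139
grip_force: 30.0
clock: 7.15
ee_pos: [0.6852, -0.0114, 0.1127]
eef_rot: [2.102, 2.332, 0.003]
ft_force: [-0.7, -0.1, 0.1]
gripper_width: 0.0223
grip_force: 0.0
clock: 8.15
ee_pos: [0.5471, -0.2216, 0.2305]
eef_rot: [-2.102, -2.334, 0.0]
ft_force: [-0.1, -0.3, -0.2]
gripper_width: 0.0422
grip_force: 0.0
[ 0.3671 -0.3225] 0.071 0.013 86.7
[ 0.4783 -0.3867] 0.046 0.013 95.4
t 8.2 grasp [ 0.5438 -0.2295  0.1525] yaw 5.5 q [-0.49  0.2   1.39 -0.01  1.56 -0.59] w 0.042 F [-1.9 -3.8 -0.4] g 0.0
(0.472, -0.3191, 0.1, 5.4, 0) slide [-0.275, -0.268, 0.178] dr [-0.003, 0.004, 0.002]
(0.472, -0.3191, 0.022, 5.4, 0) slide [0.0, 0.0, 0.26] dr [0.0, 0.0, 0.0]
```

```bash
cat >> h.py <<'E'
def wr():
    im=optics.read_camera("wrist");P=optics.camera_params("wrist")
    for b in bars(im,P):
        if .06<b[1]<.2 and b[2]<.018: print(*b)
E
python3 - <<'E'
from h import *
wr();plan((.472,-.3191,.10,5.4),(.472,-.3191,.022,5.4))
E
```

```text
[ 0.5364 -0.304 ] 0.092 0.013 93.9 [295. 314.]
[ 0.4231 -0.2881] 0.068 0.014 85.1 [167. 287.]
[ 0.374  -0.2978] 0.09 0.015 87.3 [110. 292.]
[ 0.4723 -0.2729] 0.094 0.014 95.4 [224. 275.]
t 8.2 grasp [ 0.5459 -0.226   0.1525] yaw 5.5 q [-0.49  0.2   1.38 -0.    1.56 -0.58] w 0.042 F [0.6 0.6 0.6] g 0.0
(0.472, -0.3191, 0.1, 5.4, 0) slide [-0.285, -0.275, 0.176] dr [-0.001, 0.001, 0.001]
(0.472, -0.3191, 0.022, 5.4, 0) slide [0.0, 0.0, 0.26] dr [0.0, 0.0, 0.0]
```

```bash
python3 -m crank '[{"dr":[0,0,0],"slide":[-0.13,-0.13,0],"hand":-0.1},{"dr":[0,0,0],"slide":[-0.285,-0.268,0.1],"hand":-0.1},{"dr":[0,0,0],"slide":[-0.285,-0.268,0.18],"hand":-0.1},{"dr":[0,0,0],"slide":[-0.285,-0.268,0.18],"hand":-0.1},{"dr":[0,0,0],"slide":[-0.285,-0.268,0.3],"hand":-0.1},{"dr":[0,0,0],"slide":[-0.285,-0.268,0.4],"hand":-0.1},{"dr":[0,0,0],"slide":[-0.285,-0.268,0.436],"hand":-0.1},{"dr":[0,0,0],"slide":[-0.285,-0.268,0.436],"hand":-0.1},{"dr":[0,0,0],"slide":[-0.285,-0.268,0.436],"hand":-0.9},{"dr":[0,0,0],"slide":[-0.285,-0.268,0.436],"hand":-0.9}]' 30
python3 -m crank '[{"dr":[0,0,0],"slide":[0,0,0],"hand":-0.9},{"dr":[0,0,0],"slide":[0,0,0],"hand":-0.9},{"dr":[0,0,0],"slide":[0,0,0],"hand":-0.9},{"dr":[0,0,0],"slide":[0,0,-0.1],"hand":-0.9},{"dr":[0,0,0],"slide":[0,0,-0.2],"hand":-0.9},{"dr":[0,0,0],"slide":[0,0,-0.3],"hand":-0.9},{"dr":[0,0,0],"slide":[0,0,-0.4],"hand":-0.9},{"dr":[0,0,0],"slide":[0,0,-0.5],"hand":-0.9},{"dr":[0,0,0],"slide":[0,0,-0.5],"hand":-0.9},{"dr":[0,0,0],"slide":[0,0,-0.5],"hand":-0.9}]'
python3 - <<'E'
from h import *
plan((.634,-.2,.17,5.9),(.634,-0.0142,.15,5.9),(.634,-0.0142,.03,5.9),(.634,-0.0142,.15,5.9),(.535,-.3134,.12,3.6))
E
```

```text
clock: 9.25
ee_pos: [0.4791, -0.3143, 0.1014]
eef_rot: [2.101, 2.332, 0.001]
ft_force: [-0.4, 0.1, -0.4]
gripper_width: 0.0297
grip_force: 0.0
clock: 10.25
ee_pos: [0.478, -0.3142, 0.249]
eef_rot: [2.103, 2.333, 0.001]
ft_force: [-0.1, 0.5, -2.9]
gripper_width: 0.0132
grip_force: 30.0
t 10.2 grasp [ 0.478  -0.3141  0.171 ] yaw 5.9 q [-0.68  0.15  1.41  0.    1.58 -0.78] w 0.013 F [-0.1  0.5 -2.9] g 30.0
(0.634, -0.2, 0.17, 5.9, 0) slide [0.325, 0.557, 0.004] dr [0.0, -0.0, 0.0]
(0.634, -0.0142, 0.15, 5.9, 0) slide [0.616, 0.064, 0.067] dr [0.0, 0.0, 0.0]
(0.634, -0.0142, 0.03, 5.9, 0) slide [0.0, 0.0, 0.4] dr [0.0, 0.0, 0.0]
(0.634, -0.0142, 0.15, 5.9, 0) slide [0.0, 0.0, -0.4] dr [0.0, 0.0, 0.0]
(0.535, -0.3134, 0.12, 3.6, 0) slide [-0.958, -0.431, 0.1] dr [0.0, 0.0, 0.026]
```

```bash
python3 -m crank '[{"dr":[0,0,0],"slide":[0.08,0.13,0],"hand":-0.9},{"dr":[0,0,0],"slide":[0.16,0.27,0],"hand":-0.9},{"dr":[0,0,0],"slide":[0.24,0.41,0],"hand":-0.9},{"dr":[0,0,0],"slide":[0.34,0.53,0],"hand":-0.9},{"dr":[0,0,0],"slide":[0.48,0.6,0],"hand":-0.9},{"dr":[0,0,0],"slide":[0.63,0.62,0],"hand":-0.9},{"dr":[0,0,0],"slide":[0.78,0.62,0.07],"hand":-0.9},{"dr":[0,0,0],"slide":[0.9,0.62,0.07],"hand":-0.9},{"dr":[0,0,0],"slide":[0.957,0.62,0.07],"hand":-0.9},{"dr":[0,0,0],"slide":[0.957,0.62,0.07],"hand":-0.9}]'
python3 -m crank '[{"dr":[0,0,0],"slide":[0,0,0.1],"hand":-0.9},{"dr":[0,0,0],"slide":[0,0,0.2],"hand":-0.9},{"dr":[0,0,0],"slide":[0,0,0.3],"hand":-0.9},{"dr":[0,0,0],"slide":[0,0,0.36],"hand":-0.9},{"dr":[0,0,0],"slide":[0,0,0.4],"hand":-0.9},{"dr":[0,0,0],"slide":[0,0,0.4],"hand":-0.9},{"dr":[0,0,0],"slide":[0,0,0.4],"hand":-0.9},{"dr":[0,0,0],"slide":[0,0,0.4],"hand":-0.52},{"dr":[0,0,0],"slide":[0,0,0.4],"hand":-0.52},{"dr":[0,0,0],"slide":[0,0,0.4],"hand":-0.52}]'
python3 -m crank '[{"dr":[0,0,0],"slide":[0,0,-0.05],"hand":-0.52},{"dr":[0,0,0],"slide":[0,0,-0.15],"hand":-0.52},{"dr":[0,0,0],"slide":[0,0,-0.3],"hand":-0.1},{"dr":[0,0,0],"slide":[0,0,-0.4],"hand":-0.1},{"dr":[0,0,0],"slide":[-0.14,-0.06,-0.4],"hand":-0.1},{"dr":[0,0,0],"slide":[-0.28,-0.12,-0.4],"hand":-0.1},{"dr":[0,0,0],"slide":[-0.42,-0.18,-0.4],"hand":-0.1},{"dr":[0,0,0],"slide":[-0.56,-0.24,-0.4],"hand":-0.1},{"dr":[0,0,0],"slide":[-0.7,-0.3,-0.4],"hand":-0.1},{"dr":[0,0,0],"slide":[-0.75,-0.33,-0.4],"hand":-0.1}]'
python3 - <<'E'
from h import *
wr();wr()
im=optics.read_camera("scene");cv2.imwrite("pics/s2.png",im[200:480,100:440][:,:,::-1])
plan((.535,-.3134,.12,3.6),(.535,-.3134,.022,3.6))
E
```

```text
clock: 11.25
ee_pos: [0.6324, -0.0072, 0.2263]
eef_rot: [-2.097, -2.335, 0.003]
ft_force: [0.8, 0.1, -2.3]
gripper_width: 0.0136
grip_force: 30.0
clock: 12.25
ee_pos: [0.6339, -0.0096, 0.1103]
eef_rot: [2.102, 2.332, 0.002]
ft_force: [0.1, 0.4, -0.9]
gripper_width: 0.0222
grip_force: 0.0
clock: 13.25
ee_pos: [0.5569, -0.2472, 0.2306]
eef_rot: [2.106, 2.327, -0.001]
ft_force: [0.4, 0.8, 0.1]
gripper_width: 0.0422
grip_force: 0.0
[ 0.5333 -0.3153] 0.104 0.013 93.5 [280. 301.]
[ 0.4189 -0.3029] 0.086 0.015 84.8 [149. 276.]
[ 0.3699 -0.31  ] 0.104 0.016 86.7 [ 92. 278.]
[ 0.6746 -0.3814] 0.082 0.017 103.4 [424. 384.]
[ 0.4695 -0.4012] 0.083 0.014 85.9 [203. 384.]
[ 0.5355 -0.3115] 0.103 0.013 93.8 [281. 300.]
[ 0.4211 -0.2997] 0.086 0.015 85.2 [150. 276.]
[ 0.3719 -0.306 ] 0.103 0.015 86.9 [ 92. 277.]
t 13.4 grasp [ 0.5581 -0.2438  0.1519] yaw 5.8 q [-0.51  0.24  1.34  0.    1.56 -0.61] w 0.043 F [-0.   0.5 -0.2] g 0.0
(0.535, -0.3134, 0.12, 3.6, 0) slide [-0.223, -0.1, 0.106] dr [0.001, -0.0, 0.025]
(0.535, -0.3134, 0.022, 3.6, 0) slide [0.0, 0.0, 0.327] dr [0.0, 0.0, 0.0]
```

View pics/s2.png

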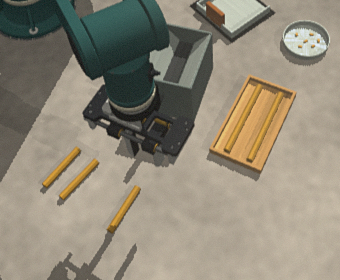

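The scene view shows both long bars side by side in the rack, with the three short ones still out.

```bash
python3 -m crank '[{"dr":[0,0,0.025],"slide":[-0.12,-0.1,0],"hand":-0.1},{"dr":[0,0,0.025],"slide":[-0.223,-0.1,0.1],"hand":-0.1},{"dr":[0,0,0.025],"slide":[-0.223,-0.1,0.18],"hand":-0.1},{"dr":[0,0,0.025],"slide":[-0.223,-0.1,0.18],"hand":-0.1},{"dr":[0,0,0.025],"slide":[-0.223,-0.1,0.3],"hand":-0.1},{"dr":[0,0,0.025],"slide":[-0.223,-0.1,0.4],"hand":-0.1},{"dr":[0,0,0.025],"slide":[-0.223,-0.1,0.433],"hand":-0.1},{"dr":[0,0,0.025],"slide":[-0.223,-0.1,0.433],"hand":-0.1},{"dr":[0,0,0.025],"slide":[-0.223,-0.1,0.433],"hand":-0.9},{"dr":[0,0,0.025],"slide":[-0.223,-0.1,0.433],"hand":-0.9}]' 30
python3 -m crank '[{"dr":[0,0,0],"slide":[0,0,0],"hand":-0.9},{"dr":[0,0,0],"slide":[0,0,0],"hand":-0.9},{"dr":[0,0,0],"slide":[0,0,0],"hand":-0.9},{"dr":[0,0,0],"slide":[0,0,-0.15],"hand":-0.9},{"dr":[0,0,0],"slide":[0,0,-0.3],"hand":-0.9},{"dr":[0,0,0],"slide":[0,0,-0.45],"hand":-0.9},{"dr":[0,0,0],"slide":[0,0,-0.6],"hand":-0.9},{"dr":[0,0,0],"slide":[0,0,-0.7],"hand":-0.9},{"dr":[0,0,0],"slide":[0,0,-0.7],"hand":-0.9},{"dr":[0,0,0],"slide":[0,0,-0.7],"hand":-0.9}]'
python3 - <<'E'
from h import *
plan((.5,-.03,.23,40),(.4413,.2267,.16,73),(.4413,.2267,.03,73))
E
```

```text
clock: 14.4
ee_pos: [0.5363, -0.3131, 0.1008]
eef_rot: [2.146, 2.291, 0.001]
ft_force: [-1.1, 0.4, 0.8]
gripper_width: 0.0298
grip_force: 0.0
clock: 15.4
ee_pos: [0.535, -0.3133, 0.3085]
eef_rot: [2.149, 2.291, 0.0]
ft_force: [-0.9, 0.0, -2.4]
gripper_width: 0.0134
grip_force: 30.0
t 15.4 grasp [ 0.5351 -0.3133  0.2305] yaw 3.7 q [-0.62  0.24  1.18  0.    1.72 -0.69] w 0.013 F [-0.9  0.  -2.4] g 30.0
(0.5, -0.03, 0.23, 40, 0) slide [0.95, -0.056, 0.002] dr [0.0, -0.0, -0.404]
(0.4413, 0.2267, 0.16, 73, 0) slide [0.781, 0.4, 0.233] dr [0.0, 0.0, -0.367]
(0.4413, 0.2267, 0.03, 73, 0) slide [0.0, 0.0, 0.433] dr [0.0, 0.0, 0.0]
```

```bash
python3 -m crank '[{"dr":[0,0,-0.05],"slide":[0.16,0,0],"hand":-0.9},{"dr":[0,0,-0.1],"slide":[0.32,0,0],"hand":-0.9},{"dr":[0,0,-0.16],"slide":[0.48,-0.02,0],"hand":-0.9},{"dr":[0,0,-0.22],"slide":[0.64,-0.04,0],"hand":-0.9},{"dr":[0,0,-0.28],"slide":[0.8,-0.05,0],"hand":-0.9},{"dr":[0,0,-0.34],"slide":[0.95,-0.055,0],"hand":-0.9},{"dr":[0,0,-0.4],"slide":[0.95,-0.055,0],"hand":-0.9},{"dr":[0,0,-0.4],"slide":[0.95,-0.055,0],"hand":-0.9},{"dr":[0,0,-0.4],"slide":[0.95,-0.055,0],"hand":-0.9},{"dr":[0,0,-0.4],"slide":[0.95,-0.055,0],"hand":-0.9}]'
python3 -m crank '[{"dr":[0,0,-0.06],"slide":[0.14,0.07,0],"hand":-0.9},{"dr":[0,0,-0.12],"slide":[0.28,0.14,0],"hand":-0.9},{"dr":[0,0,-0.18],"slide":[0.42,0.21,0],"hand":-0.9},{"dr":[0,0,-0.24],"slide":[0.56,0.28,0.05],"hand":-0.9},{"dr":[0,0,-0.3],"slide":[0.7,0.35,0.1],"hand":-0.9},{"dr":[0,0,-0.37],"slide":[0.781,0.4,0.15],"hand":-0.9},{"dr":[0,0,-0.37],"slide":[0.781,0.4,0.22],"hand":-0.9},{"dr":[0,0,-0.37],"slide":[0.781,0.4,0.23],"hand":-0.9},{"dr":[0,0,-0.37],"slide":[0.781,0.4,0.23],"hand":-0.9},{"dr":[0,0,-0.37],"slide":[0.781,0.4,0.23],"hand":-0.9}]'
python3 - <<'E'
from h import *
im=optics.read_camera("wrist");cv2.imwrite("pics/w3.png",im[:,:,::-1])
plan((.4413,.2267,.03,73))
P=optics.camera_params("wrist");K=P["camera_matrix"]
for p in [(.4495,.2535,.006),(.4413,.2267,.02),(.4315,.194,.055)]:
    u=K@(np.array(P["R"])@np.array(p)+P["t"]);print(u[:2]/u[2])
E
```

```text
clock: 16.4
ee_pos: [0.5001, -0.0306, 0.3074]
eef_rot: [-1.338, -2.839, 0.001]
ft_force: [-0.1, -0.3, -1.1]
gripper_width: 0.0133
grip_force: 30.0
clock: 17.4
ee_pos: [0.4439, 0.2263, 0.2409]
eef_rot: [0.468, 3.105, 0.001]
ft_force: [-0.6, -0.6, -1.3]
gripper_width: 0.0134
grip_force: 30.0
t 17.4 grasp [0.4442 0.2264 0.1633] yaw 72.9 q [ 0.36 -0.01  1.59 -0.    1.56 -0.91] w 0.014 F [-0.3  0.3 -0.3] g 30.0
(0.4413, 0.2267, 0.03, 73, 0) slide [0.01, -0.002, 0.444] dr [0.001, 0.001, -0.002]
[347.1673998  225.10931564]
[314.88062333 228.7708548 ]
[268.86080836 239.64106207]
```

View pics/w3.png

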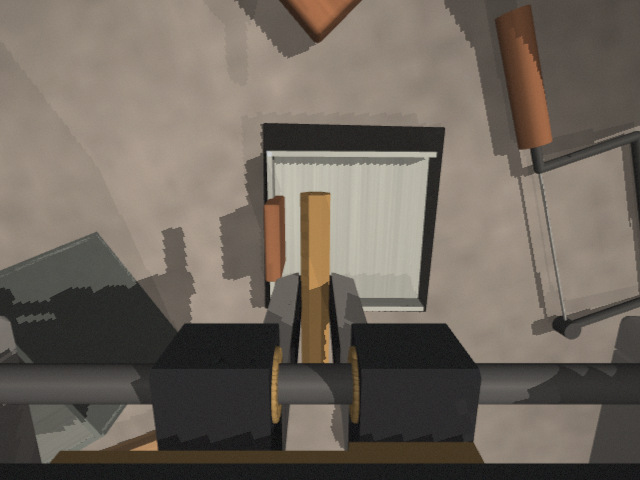

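The wrist view shows the bar held above the tray, parallel to the fin at (275,240), and the tray floor's middle is near (350,228), as predicted.

```bash
python3 -m crank '[{"dr":[0,0,0],"slide":[0.01,0,0.15],"hand":-0.9},{"dr":[0,0,0],"slide":[0.01,0,0.27],"hand":-0.9},{"dr":[0,0,0],"slide":[0.01,0,0.36],"hand":-0.9},{"dr":[0,0,0],"slide":[0.01,0,0.42],"hand":-0.9},{"dr":[0,0,0],"slide":[0.01,0,0.447],"hand":-0.9},{"dr":[0,0,0],"slide":[0.01,0,0.447],"hand":-0.9},{"dr":[0,0,0],"slide":[0.01,0,0.447],"hand":-0.9},{"dr":[0,0,0],"slide":[0.01,0,0.447],"hand":-0.6},{"dr":[0,0,0],"slide":[0.01,0,0.447],"hand":-0.6},{"dr":[0,0,0],"slide":[0.01,0,0.447],"hand":-0.6}]'
python3 -m crank '[{"dr":[0,0,0],"slide":[0,0,-0.05],"hand":-0.6},{"dr":[0,0,0],"slide":[0,0,-0.15],"hand":-0.6},{"dr":[0,0,0],"slide":[0,0,-0.3],"hand":-0.6},{"dr":[0,0,0],"slide":[0,0,-0.45],"hand":-0.1},{"dr":[0,0,0],"slide":[0,0,-0.6],"hand":-0.1},{"dr":[0,0,0],"slide":[0,0,-0.66],"hand":-0.1},{"dr":[0,0,0],"slide":[0,0,-0.66],"hand":-0.1},{"dr":[0,0,0],"slide":[0,0,-0.66],"hand":-0.1},{"dr":[0,0,0],"slide":[0,0,-0.66],"hand":-0.1},{"dr":[0,0,0],"slide":[0,0,-0.66],"hand":-0.1}]'
python3 - <<'E'
from h import *
top()
plan((.5,-.03,.23,40),(.43,-.24,.18,-5.8),(.418,-.3088,.12,-5.8),(.418,-.3088,.022,-5.8))
E
```

```text
clock: 18.45
ee_pos: [0.4406, 0.2281, 0.1067]
eef_rot: [0.465, 3.106, 0.001]
ft_force: [0.3, 0.3, 0.4]
gripper_width: 0.0186
grip_force: 0.0
clock: 19.45
ee_pos: [0.4396, 0.2277, 0.3016]
eef_rot: [-0.464, -3.103, 0.003]
ft_force: [0.5, 0.3, -0.2]
gripper_width: 0.0421
grip_force: 0.0
[ 0.3673 -0.3077] 0.1 0.014 86.5
[ 0.4162 -0.3088] 0.101 0.014 84.2
t 19.5 grasp [0.4394 0.2277 0.2238] yaw 73.0 q [ 0.36 -0.03  1.5   0.    1.68 -0.91] w 0.042 F [-0.3 -0.4 -0.7] g 0.0
(0.5, -0.03, 0.23, 40, 0) slide [-0.444, -0.763, -0.02] dr [-0.002, -0.001, 0.366]
(0.43, -0.24, 0.18, -5.8, 0) slide [-0.386, -0.629, 0.167] dr [0.0, 0.0, 0.509]
(0.418, -0.3088, 0.12, -5.8, 0) slide [-0.232, -0.017, 0.2] dr [0.0, 0.0, 0.0]
(0.418, -0.3088, 0.022, -5.8, 0) slide [0.0, 0.0, 0.327] dr [0.0, 0.0, 0.0]
```

```bash
python3 -m crank '[{"dr":[0,0,0.06],"slide":[-0.08,-0.14,0],"hand":-0.1},{"dr":[0,0,0.12],"slide":[-0.16,-0.28,-0.02],"hand":-0.1},{"dr":[0,0,0.18],"slide":[-0.24,-0.42,-0.02],"hand":-0.1},{"dr":[0,0,0.24],"slide":[-0.32,-0.55,-0.02],"hand":-0.1},{"dr":[0,0,0.3],"slide":[-0.4,-0.69,-0.02],"hand":-0.1},{"dr":[0,0,0.366],"slide":[-0.444,-0.763,-0.02],"hand":-0.1},{"dr":[0,0,0.366],"slide":[-0.444,-0.763,-0.02],"hand":-0.1},{"dr":[0,0,0.366],"slide":[-0.444,-0.763,-0.02],"hand":-0.1},{"dr":[0,0,0.366],"slide":[-0.444,-0.763,-0.02],"hand":-0.1},{"dr":[0,0,0.366],"slide":[-0.444,-0.763,-0.02],"hand":-0.1}]'
python3 -m crank '[{"dr":[0,0,0.08],"slide":[-0.08,-0.13,0],"hand":-0.1},{"dr":[0,0,0.16],"slide":[-0.16,-0.26,0],"hand":-0.1},{"dr":[0,0,0.24],"slide":[-0.24,-0.39,0],"hand":-0.1},{"dr":[0,0,0.32],"slide":[-0.32,-0.52,0.05],"hand":-0.1},{"dr":[0,0,0.4],"slide":[-0.386,-0.629,0.1],"hand":-0.1},{"dr":[0,0,0.48],"slide":[-0.386,-0.629,0.16],"hand":-0.1},{"dr":[0,0,0.51],"slide":[-0.386,-0.629,0.16],"hand":-0.1},{"dr":[0,0,0.51],"slide":[-0.386,-0.629,0.16],"hand":-0.1},{"dr":[0,0,0.51],"slide":[-0.386,-0.629,0.16],"hand":-0.1},{"dr":[0,0,0.51],"slide":[-0.386,-0.629,0.16],"hand":-0.1}]'
python3 - <<'E'
from h import *
wr()
plan((.418,-.3088,.022,-5.8))
E
```

```text
clock: 20.5
ee_pos: [0.5003, -0.0286, 0.3098]
eef_rot: [-1.323, -2.849, -0.0]
ft_force: [0.3, -0.7, -0.2]
gripper_width: 0.0421
grip_force: 0.0
clock: 21.5
ee_pos: [0.4311, -0.2394, 0.2626]
eef_rot: [2.329, 2.107, 0.001]
ft_force: [-0.2, 0.5, -0.6]
gripper_width: 0.042
grip_force: 0.0
[ 0.2918 -0.4854] 0.162 0.015 174.2 [209. 456.]
[ 0.2995 -0.396 ] 0.091 0.015 69.7 [202. 384.]
[ 0.418  -0.3112] 0.104 0.012 84.2 [307. 296.]
t 21.6 grasp [ 0.4312 -0.2395  0.1846] yaw -5.7 q [-0.62 -0.03  1.57  0.    1.6  -0.52] w 0.042 F [-0.   0.4  0.7] g 0.0
(0.418, -0.3088, 0.022, -5.8, 0) slide [-0.234, -0.021, 0.542] dr [0.001, 0.0, 0.001]
```

```bash
python3 -m crank '[{"dr":[0,0,0],"slide":[-0.12,-0.02,0.05],"hand":-0.1},{"dr":[0,0,0],"slide":[-0.237,-0.021,0.15],"hand":-0.1},{"dr":[0,0,0],"slide":[-0.237,-0.021,0.28],"hand":-0.1},{"dr":[0,0,0],"slide":[-0.237,-0.021,0.4],"hand":-0.1},{"dr":[0,0,0],"slide":[-0.237,-0.021,0.5],"hand":-0.1},{"dr":[0,0,0],"slide":[-0.237,-0.021,0.542],"hand":-0.1},{"dr":[0,0,0],"slide":[-0.237,-0.021,0.542],"hand":-0.1},{"dr":[0,0,0],"slide":[-0.237,-0.021,0.542],"hand":-0.1},{"dr":[0,0,0],"slide":[-0.237,-0.021,0.542],"hand":-0.9},{"dr":[0,0,0],"slide":[-0.237,-0.021,0.542],"hand":-0.9}]' 30
python3 -m crank '[{"dr":[0,0,0],"slide":[0,0,0],"hand":-0.9},{"dr":[0,0,0],"slide":[0,0,0],"hand":-0.9},{"dr":[0,0,0],"slide":[0,0,0],"hand":-0.9},{"dr":[0,0,0],"slide":[0,0,-0.15],"hand":-0.9},{"dr":[0,0,0],"slide":[0,0,-0.3],"hand":-0.9},{"dr":[0,0,0],"slide":[0,0,-0.45],"hand":-0.9},{"dr":[0,0,0],"slide":[0,0,-0.6],"hand":-0.9},{"dr":[0,0,0],"slide":[0,0,-0.7],"hand":-0.9},{"dr":[0,0,0],"slide":[0,0,-0.7],"hand":-0.9},{"dr":[0,0,0],"slide":[0,0,-0.7],"hand":-0.9}]'
python3 - <<'E'
from h import *
plan((.5,-.03,.23,40),(.4507,.2573,.16,73),(.4507,.2573,.03,73),(.4507,.2573,.23,73),(.5,-.03,.23,40),(.38,-.24,.18,-3.5))
E
```

```text
clock: 22.55
ee_pos: [0.4176, -0.3103, 0.1001]
eef_rot: [2.33, 2.104, 0.0]
ft_force: [-0.5, -0.1, 0.1]
gripper_width: 0.0295
grip_force: 0.0
clock: 23.55
ee_pos: [0.417, -0.31, 0.3087]
eef_rot: [-2.332, -2.105, -0.0]
ft_force: [0.4, 0.1, -2.1]
gripper_width: 0.0137
grip_force: 30.0
t 23.6 grasp [ 0.417  -0.31    0.2307] yaw -5.9 q [-0.75  0.02  1.43  0.    1.69 -0.65] w 0.014 F [ 0.4  0.1 -2.1] g 30.0
(0.5, -0.03, 0.23, 40, 0) slide [0.957, 0.18, 0.002] dr [-0.0, -0.0, -0.51]
(0.4507, 0.2573, 0.16, 73, 0) slide [0.839, 0.49, 0.233] dr [0.0, 0.0, -0.367]
(0.4507, 0.2573, 0.03, 73, 0) slide [0.0, 0.0, 0.433] dr [0.0, 0.0, 0.0]
(0.4507, 0.2573, 0.23, 73, 0) slide [0.0, 0.0, -0.667] dr [0.0, 0.0, 0.0]
(0.5, -0.03, 0.23, 40, 0) slide [-0.437, -0.868, 0.0] dr [0.0, 0.0, 0.367]
(0.38, -0.24, 0.18, -3.5, 0) slide [-0.279, -0.756, 0.167] dr [0.0, 0.0, 0.483]
```

```bash
python3 -m crank '[{"dr":[0,0,-0.07],"slide":[0.16,0.03,0],"hand":-0.9},{"dr":[0,0,-0.14],"slide":[0.32,0.06,0],"hand":-0.9},{"dr":[0,0,-0.21],"slide":[0.48,0.09,0],"hand":-0.9},{"dr":[0,0,-0.28],"slide":[0.64,0.12,0],"hand":-0.9},{"dr":[0,0,-0.36],"slide":[0.8,0.15,0],"hand":-0.9},{"dr":[0,0,-0.44],"slide":[0.957,0.18,0],"hand":-0.9},{"dr":[0,0,-0.51],"slide":[0.957,0.18,0],"hand":-0.9},{"dr":[0,0,-0.51],"slide":[0.957,0.18,0],"hand":-0.9},{"dr":[0,0,-0.51],"slide":[0.957,0.18,0],"hand":-0.9},{"dr":[0,0,-0.51],"slide":[0.957,0.18,0],"hand":-0.9}]' >/dev/null
python3 -m crank '[{"dr":[0,0,-0.06],"slide":[0.14,0.08,0],"hand":-0.9},{"dr":[0,0,-0.12],"slide":[0.28,0.16,0],"hand":-0.9},{"dr":[0,0,-0.18],"slide":[0.42,0.25,0],"hand":-0.9},{"dr":[0,0,-0.24],"slide":[0.56,0.33,0.05],"hand":-0.9},{"dr":[0,0,-0.3],"slide":[0.7,0.41,0.1],"hand":-0.9},{"dr":[0,0,-0.367],"slide":[0.839,0.49,0.15],"hand":-0.9},{"dr":[0,0,-0.367],"slide":[0.839,0.49,0.22],"hand":-0.9},{"dr":[0,0,-0.367],"slide":[0.839,0.49,0.233],"hand":-0.9},{"dr":[0,0,-0.367],"slide":[0.839,0.49,0.233],"hand":-0.9},{"dr":[0,0,-0.367],"slide":[0.839,0.49,0.233],"hand":-0.9}]'
python3 -m crank '[{"dr":[0,0,0],"slide":[0,0,0.15],"hand":-0.9},{"dr":[0,0,0],"slide":[0,0,0.27],"hand":-0.9},{"dr":[0,0,0],"slide":[0,0,0.36],"hand":-0.9},{"dr":[0,0,0],"slide":[0,0,0.41],"hand":-0.9},{"dr":[0,0,0],"slide":[0,0,0.434],"hand":-0.9},{"dr":[0,0,0],"slide":[0,0,0.434],"hand":-0.9},{"dr":[0,0,0],"slide":[0,0,0.434],"hand":-0.9},{"dr":[0,0,0],"slide":[0,0,0.434],"hand":-0.6},{"dr":[0,0,0],"slide":[0,0,0.434],"hand":-0.6},{"dr":[0,0,0],"slide":[0,0,0.434],"hand":-0.6}]'
python3 -m crank '[{"dr":[0,0,0],"slide":[0,0,-0.05],"hand":-0.6},{"dr":[0,0,0],"slide":[0,0,-0.15],"hand":-0.6},{"dr":[0,0,0],"slide":[0,0,-0.3],"hand":-0.6},{"dr":[0,0,0],"slide":[0,0,-0.45],"hand":-0.1},{"dr":[0,0,0],"slide":[0,0,-0.6],"hand":-0.1},{"dr":[0,0,0],"slide":[0,0,-0.667],"hand":-0.1},{"dr":[0,0,0],"slide":[0,0,-0.667],"hand":-0.1},{"dr":[0,0,0],"slide":[0,0,-0.667],"hand":-0.1},{"dr":[0,0,0],"slide":[0,0,-0.667],"hand":-0.1},{"dr":[0,0,0],"slide":[0,0,-0.667],"hand":-0.1}]'
python3 - <<'E'
from h import *
top()
plan((.5,-.03,.23,40),(.38,-.24,.18,-3.5))
E
```

```text
clock: 25.55
ee_pos: [0.4516, 0.2561, 0.2404]
eef_rot: [0.467, 3.105, 0.001]
ft_force: [0.1, -0.1, -2.0]
gripper_width: 0.0135
grip_force: 30.0
clock: 26.55
ee_pos: [0.4513, 0.2576, 0.1103]
eef_rot: [0.462, 3.106, 0.002]
ft_force: [0.3, -0.4, 0.1]
gripper_width: 0.0186
grip_force: 0.0
clock: 27.55
ee_pos: [0.4501, 0.2571, 0.3068]
eef_rot: [-0.462, -3.104, 0.004]
ft_force: [-0.6, -0.3, -0.5]
gripper_width: 0.0425
grip_force: 0.0
[ 0.3674 -0.3077] 0.1 0.013 87.2
t 27.6 grasp [0.45   0.257  0.2291] yaw 73.1 q [ 0.41  0.02  1.43  0.    1.69 -0.87] w 0.042 F [ 0.2 -0.1  0.5] g 0.0
(0.5, -0.03, 0.23, 40, 0) slide [-0.437, -0.867, -0.002] dr [-0.002, -0.001, 0.367]
(0.38, -0.24, 0.18, -3.5, 0) slide [-0.279, -0.756, 0.167] dr [0.0, 0.0, 0.483]
```

```bash
python3 -m crank '[{"dr":[0,0,0.06],"slide":[-0.07,-0.14,0],"hand":-0.1},{"dr":[0,0,0.12],"slide":[-0.14,-0.28,0],"hand":-0.1},{"dr":[0,0,0.18],"slide":[-0.22,-0.43,0],"hand":-0.1},{"dr":[0,0,0.24],"slide":[-0.29,-0.58,0],"hand":-0.1},{"dr":[0,0,0.3],"slide":[-0.36,-0.72,0],"hand":-0.1},{"dr":[0,0,0.367],"slide":[-0.437,-0.867,0],"hand":-0.1},{"dr":[0,0,0.367],"slide":[-0.437,-0.867,0],"hand":-0.1},{"dr":[0,0,0.367],"slide":[-0.437,-0.867,0],"hand":-0.1},{"dr":[0,0,0.367],"slide":[-0.437,-0.867,0],"hand":-0.1},{"dr":[0,0,0.367],"slide":[-0.437,-0.867,0],"hand":-0.1}]' >/dev/null
python3 -m crank '[{"dr":[0,0,0.08],"slide":[-0.05,-0.14,0],"hand":-0.1},{"dr":[0,0,0.16],"slide":[-0.1,-0.28,0],"hand":-0.1},{"dr":[0,0,0.24],"slide":[-0.16,-0.43,0],"hand":-0.1},{"dr":[0,0,0.32],"slide":[-0.22,-0.58,0.05],"hand":-0.1},{"dr":[0,0,0.4],"slide":[-0.279,-0.72,0.1],"hand":-0.1},{"dr":[0,0,0.483],"slide":[-0.279,-0.756,0.16],"hand":-0.1},{"dr":[0,0,0.483],"slide":[-0.279,-0.756,0.16],"hand":-0.1},{"dr":[0,0,0.483],"slide":[-0.279,-0.756,0.16],"hand":-0.1},{"dr":[0,0,0.483],"slide":[-0.279,-0.756,0.16],"hand":-0.1},{"dr":[0,0,0.483],"slide":[-0.279,-0.756,0.16],"hand":-0.1}]'
python3 - <<'E'
from h import *
wr()
plan((.3685,-.3085,.022,-3.3))
E
```

```text
clock: 29.6
ee_pos: [0.3817, -0.2388, 0.2625]
eef_rot: [2.281, 2.157, 0.001]
ft_force: [-0.3, 1.1, -0.4]
gripper_width: 0.0424
grip_force: 0.0
[ 0.369 -0.309] 0.103 0.012 86.6 [304. 294.]
t 29.6 grasp [ 0.3817 -0.239   0.1843] yaw -3.2 q [-0.69 -0.13  1.66  0.    1.61 -0.63] w 0.042 F [ 0.4 -0.1 -0.4] g 0.0
(0.3685, -0.3085, 0.022, -3.3, 0) slide [-0.233, -0.031, 0.541] dr [0.001, 0.001, 0.001]
```

```bash
python3 -m crank '[{"dr":[0,0,0],"slide":[-0.12,-0.03,0.05],"hand":-0.1},{"dr":[0,0,0],"slide":[-0.233,-0.031,0.15],"hand":-0.1},{"dr":[0,0,0],"slide":[-0.233,-0.031,0.28],"hand":-0.1},{"dr":[0,0,0],"slide":[-0.233,-0.031,0.4],"hand":-0.1},{"dr":[0,0,0],"slide":[-0.233,-0.031,0.5],"hand":-0.1},{"dr":[0,0,0],"slide":[-0.233,-0.031,0.542],"hand":-0.1},{"dr":[0,0,0],"slide":[-0.233,-0.031,0.542],"hand":-0.1},{"dr":[0,0,0],"slide":[-0.233,-0.031,0.542],"hand":-0.1},{"dr":[0,0,0],"slide":[-0.233,-0.031,0.542],"hand":-0.9},{"dr":[0,0,0],"slide":[-0.233,-0.031,0.542],"hand":-0.9}]' 30
python3 -m crank '[{"dr":[0,0,0],"slide":[0,0,0],"hand":-0.9},{"dr":[0,0,0],"slide":[0,0,0],"hand":-0.9},{"dr":[0,0,0],"slide":[0,0,0],"hand":-0.9},{"dr":[0,0,0],"slide":[0,0,-0.15],"hand":-0.9},{"dr":[0,0,0],"slide":[0,0,-0.3],"hand":-0.9},{"dr":[0,0,0],"slide":[0,0,-0.45],"hand":-0.9},{"dr":[0,0,0],"slide":[0,0,-0.6],"hand":-0.9},{"dr":[0,0,0],"slide":[0,0,-0.7],"hand":-0.9},{"dr":[0,0,0],"slide":[0,0,-0.7],"hand":-0.9},{"dr":[0,0,0],"slide":[0,0,-0.7],"hand":-0.9}]'
python3 - <<'E'
from h import *
plan((.48,-.04,.23,40),(.460,.2879,.16,73),(.460,.2879,.03,73),(.460,.2879,.23,73),(.5,-.03,.25,16))
E
```

```text
clock: 30.65
ee_pos: [0.3677, -0.3091, 0.0994]
eef_rot: [2.285, 2.154, 0.0]
ft_force: [1.0, -0.3, 0.0]
gripper_width: 0.0297
grip_force: 0.0
clock: 31.65
ee_pos: [0.367, -0.3088, 0.308]
eef_rot: [-2.287, -2.154, -0.0]
ft_force: [0.8, -0.4, -2.0]
gripper_width: 0.0132
grip_force: 30.0
t 31.6 grasp [ 0.367  -0.3088  0.23  ] yaw -3.4 q [-0.82 -0.07  1.52  0.    1.69 -0.76] w 0.013 F [ 0.8 -0.4 -2. ] g 30.0
(0.48, -0.04, 0.23, 40, 0) slide [0.917, 0.322, 0.0] dr [-0.0, -0.0, -0.483]
(0.46, 0.2879, 0.16, 73, 0) slide [0.88, 0.651, 0.233] dr [0.0, 0.0, -0.367]
(0.46, 0.2879, 0.03, 73, 0) slide [0.0, 0.0, 0.433] dr [0.0, 0.0, 0.0]
(0.46, 0.2879, 0.23, 73, 0) slide [0.0, 0.0, -0.667] dr [0.0, 0.0, 0.0]
(0.5, -0.03, 0.25, 16, 0) slide [-0.437, -0.974, -0.067] dr [0.0, 0.0, 0.633]
```

```bash
python3 -m crank '[{"dr":[0,0,-0.07],"slide":[0.15,0.05,0],"hand":-0.9},{"dr":[0,0,-0.14],"slide":[0.3,0.1,0],"hand":-0.9},{"dr":[0,0,-0.21],"slide":[0.45,0.15,0],"hand":-0.9},{"dr":[0,0,-0.28],"slide":[0.6,0.2,0],"hand":-0.9},{"dr":[0,0,-0.36],"slide":[0.75,0.26,0],"hand":-0.9},{"dr":[0,0,-0.44],"slide":[0.9,0.32,0],"hand":-0.9},{"dr":[0,0,-0.483],"slide":[0.917,0.322,0],"hand":-0.9},{"dr":[0,0,-0.483],"slide":[0.917,0.322,0],"hand":-0.9},{"dr":[0,0,-0.483],"slide":[0.917,0.322,0],"hand":-0.9},{"dr":[0,0,-0.483],"slide":[0.917,0.322,0],"hand":-0.9}]' >/dev/null
python3 -m crank '[{"dr":[0,0,-0.06],"slide":[0.12,0.09,0],"hand":-0.9},{"dr":[0,0,-0.12],"slide":[0.24,0.18,0],"hand":-0.9},{"dr":[0,0,-0.18],"slide":[0.37,0.28,0],"hand":-0.9},{"dr":[0,0,-0.24],"slide":[0.5,0.37,0],"hand":-0.9},{"dr":[0,0,-0.3],"slide":[0.63,0.47,0.06],"hand":-0.9},{"dr":[0,0,-0.367],"slide":[0.76,0.56,0.12],"hand":-0.9},{"dr":[0,0,-0.367],"slide":[0.88,0.651,0.2],"hand":-0.9},{"dr":[0,0,-0.367],"slide":[0.88,0.651,0.233],"hand":-0.9},{"dr":[0,0,-0.367],"slide":[0.88,0.651,0.233],"hand":-0.9},{"dr":[0,0,-0.367],"slide":[0.88,0.651,0.233],"hand":-0.9}]'
python3 -m crank '[{"dr":[0,0,0],"slide":[0,0,0.15],"hand":-0.9},{"dr":[0,0,0],"slide":[0,0,0.27],"hand":-0.9},{"dr":[0,0,0],"slide":[0,0,0.36],"hand":-0.9},{"dr":[0,0,0],"slide":[0,0,0.41],"hand":-0.9},{"dr":[0,0,0],"slide":[0,0,0.434],"hand":-0.9},{"dr":[0,0,0],"slide":[0,0,0.434],"hand":-0.9},{"dr":[0,0,0],"slide":[0,0,0.434],"hand":-0.9},{"dr":[0,0,0],"slide":[0,0,0.434],"hand":-0.6},{"dr":[0,0,0],"slide":[0,0,0.434],"hand":-0.6},{"dr":[0,0,0],"slide":[0,0,0.434],"hand":-0.6}]'
python3 -m crank '[{"dr":[0,0,0],"slide":[0,0,-0.05],"hand":-0.6},{"dr":[0,0,0],"slide":[0,0,-0.15],"hand":-0.6},{"dr":[0,0,0],"slide":[0,0,-0.3],"hand":-0.6},{"dr":[0,0,0],"slide":[0,0,-0.45],"hand":-0.1},{"dr":[0,0,0],"slide":[0,0,-0.6],"hand":-0.1},{"dr":[0,0,0],"slide":[0,0,-0.7],"hand":-0.1},{"dr":[0,0,0],"slide":[0,0,-0.7],"hand":-0.1},{"dr":[0,0,0],"slide":[0,0,-0.7],"hand":-0.1},{"dr":[0,0,0],"slide":[0,0,-0.7],"hand":-0.1},{"dr":[0,0,0],"slide":[0,0,-0.7],"hand":-0.1}]'
python3 - <<'E'
from h import *
plan((.48,.0,.25,16),(.48,-.12,.25,16))
E
```

```text
clock: 33.65
ee_pos: [0.4603, 0.2861, 0.2389]
eef_rot: [0.466, 3.107, -0.001]
ft_force: [0.6, 0.2, -1.3]
gripper_width: 0.0135
grip_force: 30.0
clock: 34.65
ee_pos: [0.4602, 0.288, 0.1097]
eef_rot: [0.462, 3.106, 0.002]
ft_force: [-0.0, -0.6, 0.5]
gripper_width: 0.0186
grip_force: 0.0
clock: 35.65
ee_pos: [0.4592, 0.2875, 0.3162]
eef_rot: [-0.462, -3.104, 0.004]
ft_force: [0.2, -0.2, 0.1]
gripper_width: 0.0422
grip_force: 0.0
t 35.6 grasp [0.4589 0.2873 0.2382] yaw 73.1 q [ 0.45  0.07  1.36  0.    1.71 -0.82] w 0.042 F [ 0.2 -0.2  0.1] g 0.0
(0.48, 0.0, 0.25, 16, 0) slide [-0.345, -0.897, -0.038] dr [-0.003, -0.001, 0.634]
(0.48, -0.12, 0.25, 16, 0) slide [-0.385, -0.11, 0.0] dr [0.0, 0.0, 0.0]
```

```bash
python3 -m crank '[{"dr":[0,0,0.08],"slide":[-0.05,-0.15,0],"hand":-0.1},{"dr":[0,0,0.16],"slide":[-0.11,-0.3,0],"hand":-0.1},{"dr":[0,0,0.24],"slide":[-0.17,-0.45,-0.04],"hand":-0.1},{"dr":[0,0,0.32],"slide":[-0.23,-0.6,-0.04],"hand":-0.1},{"dr":[0,0,0.4],"slide":[-0.29,-0.75,-0.04],"hand":-0.1},{"dr":[0,0,0.48],"slide":[-0.345,-0.897,-0.04],"hand":-0.1},{"dr":[0,0,0.56],"slide":[-0.345,-0.897,-0.04],"hand":-0.1},{"dr":[0,0,0.634],"slide":[-0.345,-0.897,-0.04],"hand":-0.1},{"dr":[0,0,0.634],"slide":[-0.345,-0.897,-0.04],"hand":-0.1},{"dr":[0,0,0.634],"slide":[-0.345,-0.897,-0.04],"hand":-0.1}]' >/dev/null
python3 -m crank '[{"dr":[0,0,0],"slide":[-0.15,-0.05,0],"hand":-0.1},{"dr":[0,0,0],"slide":[-0.3,-0.1,0],"hand":-0.1},{"dr":[0,0,0],"slide":[-0.385,-0.11,0],"hand":-0.1},{"dr":[0,0,0],"slide":[-0.385,-0.11,0],"hand":-0.1},{"dr":[0,0,0],"slide":[-0.385,-0.11,0],"hand":-0.1},{"dr":[0,0,0],"slide":[-0.385,-0.11,0],"hand":-0.1},{"dr":[0,0,0],"slide":[-0.385,-0.11,0],"hand":-0.1},{"dr":[0,0,0],"slide":[-0.385,-0.11,0],"hand":-0.1},{"dr":[0,0,0],"slide":[-0.385,-0.11,0],"hand":-0.1},{"dr":[0,0,0],"slide":[-0.385,-0.11,0],"hand":-0.1}]'
python3 - <<'E'
from h import *
im=optics.read_camera("wrist");cv2.imwrite("pics/w4.png",im[:,:,::-1]);np.save("w4.npy",optics.camera_params("wrist"),allow_pickle=True)
plan()
E
```

```text
clock: 37.65
ee_pos: [0.4805, -0.1196, 0.3307]
eef_rot: [1.889, 2.51, 0.0]
ft_force: [-0.4, -0.3, 1.2]
gripper_width: 0.0425
grip_force: 0.0
t 37.7 grasp [ 0.4805 -0.1197  0.2526] yaw 16.0 q [-0.36 -0.04  1.44  0.    1.74 -0.64] w 0.042 F [-0.4 -0.  -0.1] g 0.0
```

View pics/w4.png

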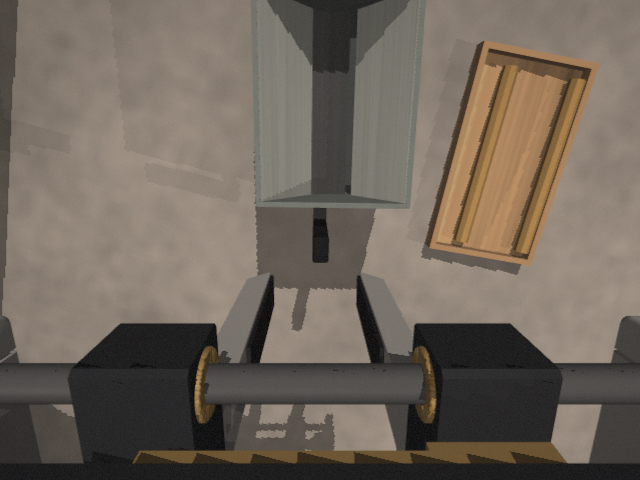

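```bash
python3 - <<'E'
from h import *
P=np.load("w4.npy",allow_pickle=True).item()
im=cv2.imread("pics/w4.png")
c=im[0:270,245:430].astype(float);c=np.clip(c*2,0,255).astype(np.uint8)
cv2.imwrite("pics/w4c.png",cv2.resize(c,None,fx=2.2,fy=2.2,interpolation=cv2.INTER_CUBIC))
u=np.array([-np.sin(np.radians(15.5)),np.cos(np.radians(15.5))])
for n,p,z in [("slotL",(311,195),.085),("slotR",(352,195),.085),("rimNL",(258,206),.131),("rimNR",(410,206),.131),("rimFL",(252,5),.131),("rimFR",(424,5),.131),("tabTopNL",(313,262),.15),("tabTopNR",(328,262),.15),("tabFL",(313,235),.15),("tabFR",(328,235),.15)]:
    print(n,ray(P,p,z)[:2].round(4))
E
```

```text
slotL [ 0.4701 -0.094 ]
slotR [ 0.5047 -0.084 ]
rimNL [ 0.4324 -0.1071]
rimNR [ 0.5434 -0.0752]
rimFL [0.396  0.0235]
rimFR [0.5066 0.0554]
tabTopNL [ 0.4833 -0.1326]
tabTopNR [ 0.4939 -0.1295]
tabFL [ 0.4776 -0.1129]
tabFR [ 0.488  -0.1099]
```

View pics/w4c.png

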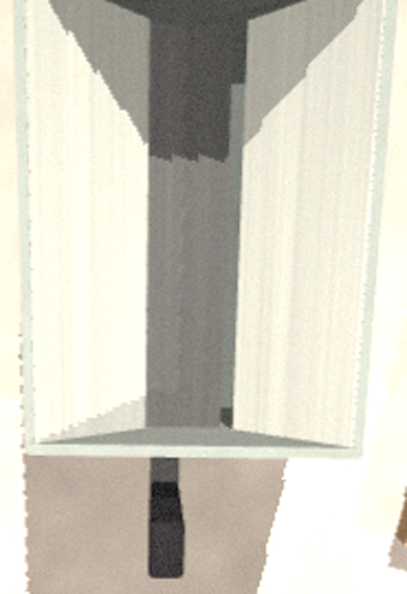

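The wrist views show the slot covered from x=311 almost to x=345, with only a thin sliver open on the right (-y) side. The tab at (320,248) sits about 10 mm toward +y, so the shutter is nearly shut and has to be opened.

```bash
python3 - <<'E'
from h import *
d=np.array([-.963,-.27])
t=np.array([.4857,-.1213]);o=t+.031*d
plan((*t,.2,15.65),(*t,.138,15.65),(*o,.138,15.65))
E
```

```text
t 37.7 grasp [ 0.4805 -0.1197  0.2526] yaw 16.0 q [-0.36 -0.04  1.44  0.    1.74 -0.64] w 0.042 F [-0.4 -0.  -0.1] g 0.0
(np.float64(0.4857), np.float64(-0.1213), 0.2, 15.65, 0) slide [-0.01, 0.015, 0.175] dr [0.0, 0.0, 0.004]
(np.float64(0.4857), np.float64(-0.1213), 0.138, 15.65, 0) slide [0.0, 0.0, 0.207] dr [0.0, 0.0, 0.0]
(np.float64(0.455847), np.float64(-0.12967), 0.138, 15.65, 0) slide [-0.0, -0.103, 0.0] dr [0.0, 0.0, 0.0]
```

```bash
python3 -m crank '[{"dr":[0,0,0.004],"slide":[-0.01,0.015,0.1],"hand":-0.1},{"dr":[0,0,0.004],"slide":[-0.01,0.015,0.175],"hand":-0.1},{"dr":[0,0,0.004],"slide":[-0.01,0.015,0.25],"hand":-0.1},{"dr":[0,0,0.004],"slide":[-0.01,0.015,0.33],"hand":-0.1},{"dr":[0,0,0.004],"slide":[-0.01,0.015,0.382],"hand":-0.1},{"dr":[0,0,0.004],"slide":[-0.01,0.015,0.382],"hand":-0.1},{"dr":[0,0,0.004],"slide":[-0.01,0.015,0.382],"hand":-0.1},{"dr":[0,0,0.004],"slide":[-0.01,0.015,0.382],"hand":-0.95},{"dr":[0,0,0.004],"slide":[-0.01,0.015,0.382],"hand":-0.95},{"dr":[0,0,0.004],"slide":[-0.01,0.015,0.382],"hand":-0.95}]' 25
python3 -m crank '[{"dr":[0,0,0],"slide":[0,0,0],"hand":-0.95},{"dr":[0,0,0],"slide":[0,0,0],"hand":-0.95},{"dr":[0,0,0],"slide":[0,0,0],"hand":-0.95},{"dr":[0,0,0],"slide":[0,-0.02,0],"hand":-0.95},{"dr":[0,0,0],"slide":[0,-0.04,0],"hand":-0.95},{"dr":[0,0,0],"slide":[0,-0.06,0],"hand":-0.95},{"dr":[0,0,0],"slide":[0,-0.08,0],"hand":-0.95},{"dr":[0,0,0],"slide":[0,-0.1,0],"hand":-0.95},{"dr":[0,0,0],"slide":[0,-0.103,0],"hand":-0.95},{"dr":[0,0,0],"slide":[0,-0.103,0],"hand":-0.95}]'
python3 -m crank '[{"dr":[0,0,0],"slide":[0,-0.003,0],"hand":-0.95},{"dr":[0,0,0],"slide":[0,-0.006,0],"hand":-0.95},{"dr":[0,0,0],"slide":[0,-0.01,0],"hand":-0.95},{"dr":[0,0,0],"slide":[0,-0.01,0],"hand":-0.95},{"dr":[0,0,0],"slide":[0,-0.01,0],"hand":-0.95},{"dr":[0,0,0],"slide":[0,-0.01,0],"hand":-0.95},{"dr":[0,0,0],"slide":[0,-0.01,0],"hand":-0.95},{"dr":[0,0,0],"slide":[0,-0.01,0],"hand":-0.95},{"dr":[0,0,0],"slide":[0,-0.01,0],"hand":-0.95},{"dr":[0,0,0],"slide":[0,-0.01,0],"hand":-0.95}]'
```

```text
clock: 38.7
ee_pos: [0.4861, -0.1218, 0.217]
eef_rot: [1.897, 2.502, 0.001]
ft_force: [0.5, 0.2, -0.3]
gripper_width: 0.0217
grip_force: 0.0
clock: 39.7
ee_pos: [0.4555, -0.1301, 0.2165]
eef_rot: [-1.899, -2.503, 0.0]
ft_force: [-0.9, 0.9, 6.5]
gripper_width: 0.0118
grip_force: 25.0
clock: 40.7
ee_pos: [0.4532, -0.1307, 0.2164]
eef_rot: [1.898, 2.503, 0.001]
ft_force: [0.1, 1.8, 6.3]
gripper_width: 0.012
grip_force: 25.0
```

```bash
for i in 1; do python3 -m crank '[{"dr":[0,0,0],"slide":[0,-0.003,0],"hand":-0.95},{"dr":[0,0,0],"slide":[0,-0.006,0],"hand":-0.95},{"dr":[0,0,0],"slide":[0,-0.01,0],"hand":-0.95},{"dr":[0,0,0],"slide":[0,-0.01,0],"hand":-0.95},{"dr":[0,0,0],"slide":[0,-0.01,0],"hand":-0.95},{"dr":[0,0,0],"slide":[0,-0.01,0],"hand":-0.95},{"dr":[0,0,0],"slide":[0,-0.01,0],"hand":-0.95},{"dr":[0,0,0],"slide":[0,-0.01,0],"hand":-0.95},{"dr":[0,0,0],"slide":[0,-0.01,0],"hand":-0.95},{"dr":[0,0,0],"slide":[0,-0.01,0],"hand":-0.95}]'; done
python3 -m crank '[{"dr":[0,0,0],"slide":[0,-0.003,0],"hand":-0.95},{"dr":[0,0,0],"slide":[0,-0.006,0],"hand":-0.95},{"dr":[0,0,0],"slide":[0,-0.01,0],"hand":-0.95},{"dr":[0,0,0],"slide":[0,-0.01,0],"hand":-0.95},{"dr":[0,0,0],"slide":[0,-0.01,0],"hand":-0.95},{"dr":[0,0,0],"slide":[0,-0.01,0],"hand":-0.95},{"dr":[0,0,0],"slide":[0,-0.01,0],"hand":-0.95},{"dr":[0,0,0],"slide":[0,-0.01,0],"hand":-0.95},{"dr":[0,0,0],"slide":[0,-0.01,0],"hand":-0.95},{"dr":[0,0,0],"slide":[0,-0.01,0],"hand":-0.95}]'
```

```text
clock: 41.7
ee_pos: [0.4515, -0.1312, 0.2165]
eef_rot: [1.896, 2.502, 0.005]
ft_force: [5.1, 3.2, 3.9]
gripper_width: 0.0115
grip_force: 25.0
clock: 42.7
ee_pos: [0.4508, -0.1313, 0.2165]
eef_rot: [1.892, 2.499, 0.013]
ft_force: [14.5, 5.0, -0.8]
gripper_width: 0.0118
grip_force: 25.1
```

The force rises and the motion stops, so the shutter has reached its end stop, about 36.5 mm from where it started. Release it, lift and look.

```bash
python3 -m crank '[{"dr":[0,0,0],"slide":[0,0.01,0],"hand":-0.95},{"dr":[0,0,0],"slide":[0,0.013,0],"hand":-0.95},{"dr":[0,0,0],"slide":[0,0.013,0],"hand":-0.1},{"dr":[0,0,0],"slide":[0,0.013,0],"hand":-0.1},{"dr":[0,0,0],"slide":[0,0.013,0],"hand":-0.1},{"dr":[0,0,0],"slide":[0,0.013,0],"hand":-0.1},{"dr":[0,0,0],"slide":[0,0.013,-0.15],"hand":-0.1},{"dr":[0,0,0],"slide":[0,0.013,-0.3],"hand":-0.1},{"dr":[0,0,0],"slide":[0,0.06,-0.38],"hand":-0.1},{"dr":[0,0,0],"slide":[0,0.11,-0.38],"hand":-0.1}]'
python3 - <<'E'
from h import *
optics.read_camera("wrist")
im=optics.read_camera("wrist");P=optics.camera_params("wrist")
c=np.clip(im[0:270,245:430].astype(float)*2,0,255).astype(np.uint8)[:,:,::-1]
cv2.imwrite("pics/w5.png",cv2.resize(c,None,fx=2.2,fy=2.2,interpolation=cv2.INTER_CUBIC))
plan((.43,.0,.25,40),(.4315,.195,.15,73),(.4315,.195,.044,73))
E
```

```text
clock: 43.7
ee_pos: [0.4803, -0.124, 0.3349]
eef_rot: [1.894, 2.495, 0.004]
ft_force: [1.0, 0.1, -0.6]
gripper_width: 0.0423
grip_force: 0.0
t 43.8 grasp [ 0.4799 -0.1232  0.251 ] yaw 15.7 q [-0.37 -0.04  1.45  0.    1.73 -0.64] w 0.042 F [-0.8  0.2 -0.1] g 0.0
(0.43, 0.0, 0.25, 40, 0) slide [0.44, -0.049, 0.004] dr [-0.0, -0.0, -0.27]
(0.4315, 0.195, 0.15, 73, 0) slide [0.495, 0.422, 0.333] dr [0.0, 0.0, -0.367]
(0.4315, 0.195, 0.044, 73, 0) slide [0.0, 0.0, 0.353] dr [0.0, 0.0, 0.0]
```

View pics/w5.png

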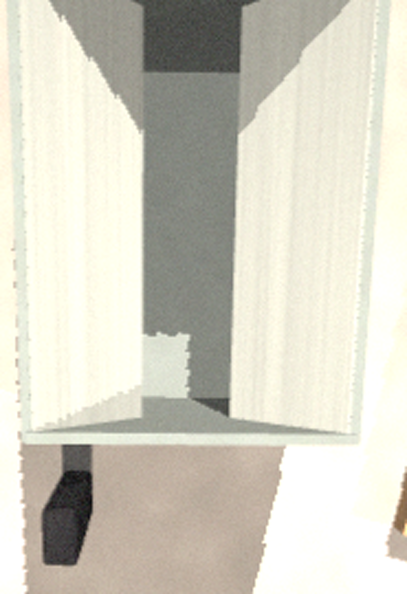

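The slot is now fully clear: the box floor is visible through it, and the tab has moved left to about (68,510).

```bash
cat > k.py <<'E'
import numpy as np
from scipy.optimize import least_squares,brentq
D=np.array([[.088,1.372,.5496,.3015],[-.1,1.48,.4693,.3384],[.39,1.05,.6825,.2803],[.47,1.04,.7077,.2304],[.2,1.38,.5908,.2305],[.15,1.41,.572,.249],[-.01,1.59,.4986,.2413],[-.13,1.66,.4503,.2623],[.24,1.18,.6196,.3085],[-.07,1.52,.4794,.308]])
f=lambda p,q2,q3:(p[0]+p[1]*np.sin(q2)+p[2]*np.sin(q2+q3),p[3]+p[1]*np.cos(q2)+p[2]*np.cos(q2+q3))
F=lambda p:np.r_[f(p,D[:,0],D[:,1])[0]-D[:,2],f(p,D[:,0],D[:,1])[1]-D[:,3]]
s=least_squares(F,[0,.4,.4,.2]);p=s.x;print("a1,L1,L2,h-L",p.round(3),"rms",np.sqrt(np.mean(s.fun**2)).round(4))
def ik(r,zc):  # wrist centre r and (z - L) 
    g=lambda q:np.array(f(p,*q))-[r,zc]
    s=least_squares(g,[0,1.5],bounds=([-.76,.27],[2.03,2.55]));return s.x,np.abs(s.fun).max()
for L in (.1,.15,.2,.25):
  for name,sg in (("A",1),("B",-1)):
    for th in (40,50,55):
        t=np.radians(th);lip_r=.465-sg*.015;lz=.14
        # grasp rel lip (tray y,z) = (-.126,.035); TCP +.078 up; wrist +.078+L up, all rotated by -th ; tray y = sg*radial
        y,z=-.126,.035+.078+L
        yr=y*np.cos(t)+z*np.sin(t);zr=-y*np.sin(t)+z*np.cos(t)
        q,e=ik(lip_r+sg*yr,lz+zr-L)
        print(L,name,th,"wrist",round(lip_r+sg*yr,3),round(lz+zr,3),"q",q.round(2),"q5",round(np.pi+sg*t-q.sum(),2),"err",e.round(3))
E
python3 k.py
```

```text
a1,L1,L2,h-L [ 0.014  0.442  0.498 -0.195] rms 0.0049
0.1 A 40 wrist 0.49 0.384 q [-0.05  1.54] q5 2.34 err 0.0
0.1 A 50 wrist 0.532 0.373 q [0.05 1.47] q5 2.5 err 0.0
0.1 A 55 wrist 0.552 0.365 q [0.09 1.44] q5 2.57 err 0.0
0.1 B 40 wrist 0.44 0.384 q [-0.16  1.64] q5 0.96 err 0.0
0.1 B 50 wrist 0.398 0.373 q [-0.26  1.75] q5 0.78 err 0.0
0.1 B 55 wrist 0.378 0.365 q [-0.3  1.8] q5 0.69 err 0.0
0.15 A 40 wrist 0.523 0.422 q [0.03 1.49] q5 2.32 err 0.0
0.15 A 50 wrist 0.57 0.406 q [0.13 1.41] q5 2.47 err 0.0
0.15 A 55 wrist 0.593 0.394 q [0.19 1.38] q5 2.54 err 0.0
0.15 B 40 wrist 0.407 0.422 q [-0.24  1.73] q5 0.95 err 0.0
0.15 B 50 wrist 0.36 0.406 q [-0.35  1.85] q5 0.77 err 0.0
0.15 B 55 wrist 0.337 0.394 q [-0.4   1.91] q5 0.68 err 0.0
0.2 A 40 wrist 0.555 0.461 q [0.1  1.44] q5 2.3 err 0.0
0.2 A 50 wrist 0.609 0.438 q [0.22 1.35] q5 2.45 err 0.0
0.2 A 55 wrist 0.634 0.423 q [0.28 1.3 ] q5 2.52 err 0.0
0.2 B 40 wrist 0.375 0.461 q [-0.31  1.81] q5 0.94 err 0.0
0.2 B 50 wrist 0.321 0.438 q [-0.44  1.95] q5 0.77 err 0.0
0.2 B 55 wrist 0.296 0.423 q [-0.51  2.02] q5 0.67 err 0.0
0.25 A 40 wrist 0.587 0.499 q [0.17 1.38] q5 2.29 err 0.0
0.25 A 50 wrist 0.647 0.47 q [0.31 1.27] q5 2.43 err 0.0
0.25 A 55 wrist 0.675 0.451 q [0.38 1.22] q5 2.5 err 0.0
0.25 B 40 wrist 0.343 0.499 q [-0.39  1.89] q5 0.94 err 0.0
0.25 B 50 wrist 0.283 0.47 q [-0.54  2.04] q5 0.77 err 0.0
0.25 B 55 wrist 0.255 0.451 q [-0.62  2.12] q5 0.68 err 0.0
```

```bash
python3 -m crank '[{"dr":[0,0,-0.05],"slide":[0.14,0,0],"hand":-0.5},{"dr":[0,0,-0.1],"slide":[0.28,-0.03,0],"hand":-0.5},{"dr":[0,0,-0.16],"slide":[0.44,-0.05,0],"hand":-0.5},{"dr":[0,0,-0.22],"slide":[0.44,-0.05,0],"hand":-0.5},{"dr":[0,0,-0.27],"slide":[0.44,-0.05,0],"hand":-0.5},{"dr":[0,0,-0.27],"slide":[0.44,-0.05,0],"hand":-0.5},{"dr":[0,0,-0.27],"slide":[0.44,-0.05,0],"hand":-0.5},{"dr":[0,0,-0.27],"slide":[0.44,-0.05,0],"hand":-0.5},{"dr":[0,0,-0.27],"slide":[0.44,-0.05,0],"hand":-0.5},{"dr":[0,0,-0.27],"slide":[0.44,-0.05,0],"hand":-0.5}]' >/dev/null
python3 -m crank '[{"dr":[0,0,-0.06],"slide":[0.11,0.1,0],"hand":-0.5},{"dr":[0,0,-0.12],"slide":[0.22,0.2,0],"hand":-0.5},{"dr":[0,0,-0.18],"slide":[0.33,0.29,0.06],"hand":-0.5},{"dr":[0,0,-0.24],"slide":[0.44,0.38,0.12],"hand":-0.5},{"dr":[0,0,-0.3],"slide":[0.495,0.422,0.2],"hand":-0.5},{"dr":[0,0,-0.367],"slide":[0.495,0.422,0.2],"hand":-0.5},{"dr":[0,0,-0.367],"slide":[0.495,0.422,0.2],"hand":-0.5},{"dr":[0,0,-0.367],"slide":[0.495,0.422,0.2],"hand":-0.5},{"dr":[0,0,-0.367],"slide":[0.495,0.422,0.2],"hand":-0.5},{"dr":[0,0,-0.367],"slide":[0.495,0.422,0.2],"hand":-0.5}]'
python3 - <<'E'
from h import *
im=optics.read_camera("wrist");P=optics.camera_params("wrist")
cv2.imwrite("pics/w6.png",im[:,:,::-1])
hsv=cv2.cvtColor(im,cv2.COLOR_RGB2HSV);m=cv2.inRange(hsv,(3,110,50),(14,255,255));m[:120]=0;m[330:]=0;m[:,:200]=0;m[:,420:]=0
c=max(cv2.findContours(m,0,1)[0],key=cv2.contourArea);r=cv2.minAreaRect(c);print(r)
print("fin",ray(P,r[0],.055)[:2])
plan((.4319,.196,.042,73))
E
```

```text
clock: 45.8
ee_pos: [0.431, 0.1942, 0.2707]
eef_rot: [0.468, 3.105, 0.001]
ft_force: [-0.5, -1.0, -0.1]
gripper_width: 0.0234
grip_force: 0.0
((317.5, 233.0), (76.0, 13.0), 90.0)
fin [0.43090249 0.19588122]
t 45.9 grasp [0.4311 0.1943 0.1927] yaw 72.9 q [ 0.3  -0.08  1.6   0.    1.62 -0.97] w 0.023 F [ 0.1 -0.1 -0.6] g 0.0
(0.4319, 0.196, 0.042, 73, 0) slide [-0.001, 0.006, 0.502] dr [0.001, 0.001, -0.001]
```

View pics/w6.png

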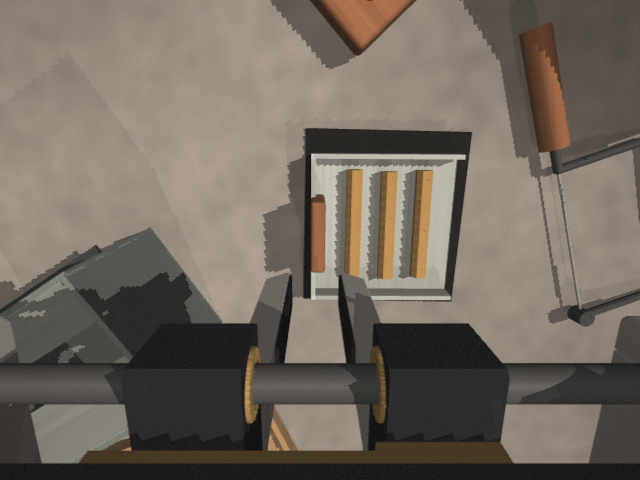

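The wrist view shows all three short bars lying parallel in the tray at x = 354, 388 and 423. The fin is centred at (317,233), between the fingers.

```bash
python3 -m crank '[{"dr":[0,0,0],"slide":[0,0.005,0.12],"hand":-0.5},{"dr":[0,0,0],"slide":[0,0.005,0.24],"hand":-0.5},{"dr":[0,0,0],"slide":[0,0.005,0.36],"hand":-0.5},{"dr":[0,0,0],"slide":[0,0.005,0.44],"hand":-0.5},{"dr":[0,0,0],"slide":[0,0.005,0.502],"hand":-0.5},{"dr":[0,0,0],"slide":[0,0.005,0.502],"hand":-0.5},{"dr":[0,0,0],"slide":[0,0.005,0.502],"hand":-0.5},{"dr":[0,0,0],"slide":[0,0.005,0.502],"hand":-0.95},{"dr":[0,0,0],"slide":[0,0.005,0.502],"hand":-0.95},{"dr":[0,0,0],"slide":[0,0.005,0.502],"hand":-0.95}]' 60
python3 -m crank '[{"dr":[0,0,0],"slide":[0,0,0],"hand":-0.95},{"dr":[0,0,0],"slide":[0,0,0],"hand":-0.95},{"dr":[0,0,0],"slide":[0,0,0],"hand":-0.95},{"dr":[0,0,0],"slide":[0,0,-0.01],"hand":-0.95},{"dr":[0,0,0],"slide":[0,0,-0.03],"hand":-0.95},{"dr":[0,0,0],"slide":[0,0,-0.06],"hand":-0.95},{"dr":[0,0,0],"slide":[0,0,-0.09],"hand":-0.95},{"dr":[0,0,0],"slide":[0,0,-0.12],"hand":-0.95},{"dr":[0,0,0],"slide":[0,0,-0.14],"hand":-0.95},{"dr":[0,0,0],"slide":[0,0,-0.15],"hand":-0.95}]'
python3 - <<'E'
from h import *
im=optics.read_camera("scene")
cv2.imwrite("pics/s7.png",cv2.resize(im[130:300,200:450],None,fx=3,fy=3)[:,:,::-1])
plan()
E
```

```text
clock: 46.85
ee_pos: [0.4321, 0.1964, 0.1211]
eef_rot: [0.465, 3.104, 0.002]
ft_force: [-0.0, 1.3, 4.0]
gripper_width: 0.0114
grip_force: 60.0
clock: 47.85
ee_pos: [0.4315, 0.1962, 0.1655]
eef_rot: [0.465, 3.105, 0.001]
ft_force: [0.1, -0.5, -6.4]
gripper_width: 0.0111
grip_force: 60.0
t 47.9 grasp [0.4317 0.1963 0.0876] yaw 73.0 q [ 0.31 -0.01  1.75  0.    1.4  -0.97] w 0.012 F [ 0.8  0.5 -6.3] g 60.0
```

View pics/s7.png

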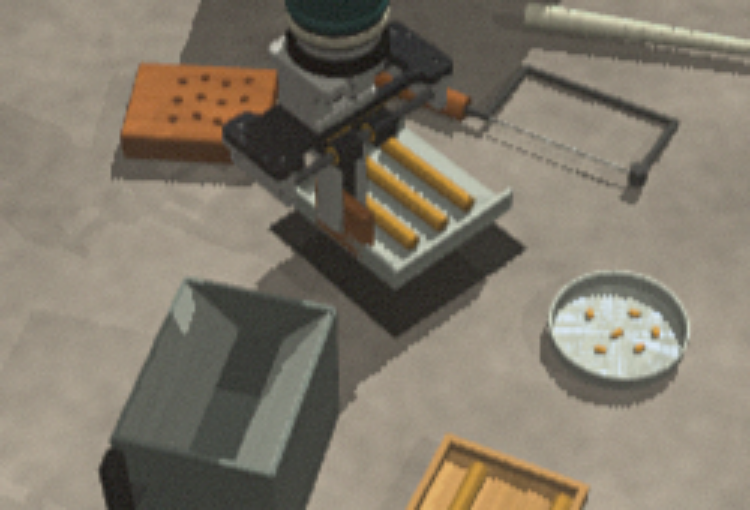

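The tray is held level with the three bars inside, and the slot stands open.

```bash
python3 - <<'E'
from h import *
ty=np.array([.963,.27]);C=np.array([.467,-.018])
def g(th,lz,off):
    t=np.radians(th);a=C+ty*(off-.126*np.cos(t)+.036*np.sin(t));return (a[0].round(4),a[1].round(4),round(lz+.126*np.sin(t)+.036*np.cos(t),4),15.65,th)
plan((.4317,.1963,.25,73),(.38,.07,.25,45),g(0,.205,-.02),g(0,.152,-.02),g(15,.15,-.02),g(28,.15,-.02),g(42,.143,-.02),g(54,.14,-.02))
E
```

```text
t 47.9 grasp [0.4317 0.1963 0.0876] yaw 73.0 q [ 0.31 -0.01  1.75  0.    1.4  -0.97] w 0.012 F [ 0.8  0.5 -6.3] g 60.0
(0.4317, 0.1963, 0.25, 73, 0) slide [-0.001, 0.001, -0.541] dr [0.001, 0.001, -0.0]
(0.38, 0.07, 0.25, 45, 0) slide [0.042, -0.453, 0.0] dr [0.0, 0.0, 0.311]
(np.float64(0.3264), np.float64(-0.0574), np.float64(0.241), 15.65, 0) slide [-0.174, -0.427, 0.03] dr [0.0, 0.0, 0.326]
(np.float64(0.3264), np.float64(-0.0574), np.float64(0.188), 15.65, 0) slide [0.0, 0.0, 0.177] dr [0.0, 0.0, 0.0]
(np.float64(0.3395), np.float64(-0.0537), np.float64(0.2174), 15.65, 15) slide [0.0, 0.113, -0.089] dr [0.167, -0.0, 0.0]
(np.float64(0.3569), np.float64(-0.0489), np.float64(0.2409), 15.65, 28) slide [-0.0, 0.096, -0.085] dr [0.144, 0.0, -0.0]
(np.float64(0.3808), np.float64(-0.0422), np.float64(0.2541), 15.65, 42) slide [0.0, 0.115, -0.07] dr [0.156, -0.0, 0.0]
(np.float64(0.4045), np.float64(-0.0355), np.float64(0.2631), 15.65, 54) slide [0.0, 0.095, -0.072] dr [0.133, 0.0, -0.0]
```

```bash
python3 -m crank '[{"dr":[0,0,0],"slide":[0,0,-0.03],"hand":-0.95},{"dr":[0,0,0],"slide":[0,0,-0.08],"hand":-0.95},{"dr":[0,0,0],"slide":[0,0,-0.15],"hand":-0.95},{"dr":[0,0,0],"slide":[0,0,-0.22],"hand":-0.95},{"dr":[0,0,0],"slide":[0,0,-0.29],"hand":-0.95},{"dr":[0,0,0],"slide":[0,0,-0.36],"hand":-0.95},{"dr":[0,0,0],"slide":[0,0,-0.43],"hand":-0.95},{"dr":[0,0,0],"slide":[0,0,-0.49],"hand":-0.95},{"dr":[0,0,0],"slide":[0,0,-0.53],"hand":-0.95},{"dr":[0,0,0],"slide":[0,0,-0.541],"hand":-0.95}]' >/dev/null
python3 -m crank '[{"dr":[0,0,0.01],"slide":[0,-0.015,0],"hand":-0.95},{"dr":[0,0,0.03],"slide":[0,-0.045,0],"hand":-0.95},{"dr":[0,0,0.06],"slide":[0.01,-0.09,0],"hand":-0.95},{"dr":[0,0,0.1],"slide":[0.01,-0.15,0],"hand":-0.95},{"dr":[0,0,0.145],"slide":[0.02,-0.21,0],"hand":-0.95},{"dr":[0,0,0.19],"slide":[0.02,-0.27,0],"hand":-0.95},{"dr":[0,0,0.23],"slide":[0.03,-0.33,0],"hand":-0.95},{"dr":[0,0,0.265],"slide":[0.04,-0.39,0],"hand":-0.95},{"dr":[0,0,0.295],"slide":[0.042,-0.43,0],"hand":-0.95},{"dr":[0,0,0.311],"slide":[0.042,-0.453,0],"hand":-0.95}]' >/dev/null
python3 -m crank '[{"dr":[0,0,0.02],"slide":[-0.01,-0.02,0],"hand":-0.95},{"dr":[0,0,0.045],"slide":[-0.025,-0.06,0],"hand":-0.95},{"dr":[0,0,0.08],"slide":[-0.045,-0.11,0],"hand":-0.95},{"dr":[0,0,0.12],"slide":[-0.07,-0.17,0],"hand":-0.95},{"dr":[0,0,0.165],"slide":[-0.095,-0.23,0],"hand":-0.95},{"dr":[0,0,0.21],"slide":[-0.12,-0.29,0.01],"hand":-0.95},{"dr":[0,0,0.25],"slide":[-0.14,-0.345,0.02],"hand":-0.95},{"dr":[0,0,0.285],"slide":[-0.16,-0.39,0.03],"hand":-0.95},{"dr":[0,0,0.31],"slide":[-0.17,-0.415,0.03],"hand":-0.95},{"dr":[0,0,0.326],"slide":[-0.174,-0.427,0.03],"hand":-0.95}]'
python3 - <<'E'
from h import *
im=optics.read_camera("top")
cv2.imwrite("pics/t8.png",cv2.resize(im[190:340,230:430],None,fx=4,fy=4,interpolation=cv2.INTER_CUBIC)[:,:,::-1])
plan((.3264,-.0574,.188,15.65))
E
```

```text
clock: 50.9
ee_pos: [0.3255, -0.058, 0.3177]
eef_rot: [-1.901, -2.501, -0.001]
ft_force: [0.6, 0.5, -6.7]
gripper_width: 0.0112
grip_force: 60.0
t 51.0 grasp [ 0.3255 -0.0582  0.2398] yaw 15.5 q [-0.35 -0.42  1.78 -0.    1.79 -0.62] w 0.012 F [-0.6 -0.3 -6. ] g 60.0
(0.3264, -0.0574, 0.188, 15.65, 0) slide [0.002, 0.004, 0.173] dr [0.0, 0.0, -0.002]
```

View pics/t8.png

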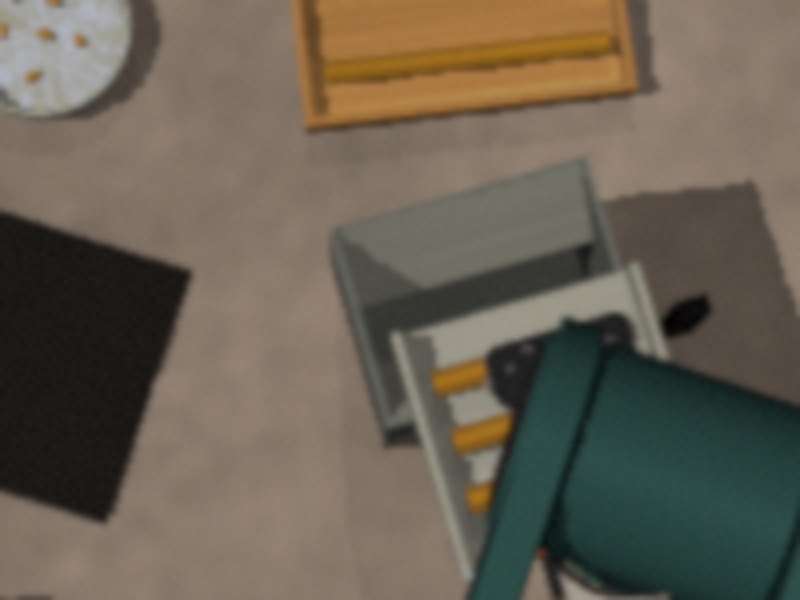

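```bash
python3 - <<'E'
from h import *
P=optics.camera_params("top");f=lambda p,z:ray(P,(p[0]/4+230,p[1]/4+190),z)[:2]
a,b=f((393,332),.227),f((638,264),.227);c,d=f((333,235),.131),f((583,160),.131)
u=np.array([-.2698,.9629]);v=np.array([-.9629,-.2698])
print("lip",a,b,np.linalg.norm(a-b),"rim",c,d)
print("mid along slot x: lip %.4f rim %.4f"%(((a+b)/2)@u,((c+d)/2)@u),"y: %.4f %.4f"%(((a+b)/2)@v,((c+d)/2)@v))
for e in (a-b,c-d): print(np.degrees(np.arctan2(e[1],e[0])))
E
```

```text
lip [0.42836147 0.03731746] [ 0.46186271 -0.09072265] 0.13235031130154593 rim [0.49801389 0.06923408] [ 0.53915975 -0.07389838]
mid along slot x: lip -0.1458 rim -0.1422 y: -0.4214 -0.4987
104.66254350911736
106.03819681489777
```

```bash
python3 -m crank '[{"dr":[0,0,0],"slide":[0.01,0.004,0.02],"hand":-0.95},{"dr":[0,0,0],"slide":[0.01,0.004,0.06],"hand":-0.95},{"dr":[0,0,0],"slide":[0.01,0.004,0.11],"hand":-0.95},{"dr":[0,0,0],"slide":[0.01,0.004,0.15],"hand":-0.95},{"dr":[0,0,0],"slide":[0.01,0.004,0.17],"hand":-0.95},{"dr":[0,0,0],"slide":[0.01,0.004,0.173],"hand":-0.95},{"dr":[0,0,0],"slide":[0.01,0.004,0.173],"hand":-0.95},{"dr":[0,0,0],"slide":[0.01,0.004,0.173],"hand":-0.95},{"dr":[0,0,0],"slide":[0.01,0.004,0.173],"hand":-0.95},{"dr":[0,0,0],"slide":[0.01,0.004,0.173],"hand":-0.95}]'
python3 - <<'E'
from h import *
s=sensors.get_state();plan()
def T(th,lz,off):  # TCP rel (tray y, up) 
    t=np.radians(th);y,z=-.126,.036+.078
    return np.array([off+y*np.cos(t)+z*np.sin(t),lz-y*np.sin(t)+z*np.cos(t)])
def rel(a,bs):
    A=T(*a);t=np.radians(a[0])
    for b in bs:
        d=T(*b)-A; # tool axes: y=(cos,-sin), z=(-sin,-cos)
        print(b,"y %.3f z %.3f dr %.3f"%((d[0]*np.cos(t)-d[1]*np.sin(t))/.3,(-d[0]*np.sin(t)-d[1]*np.cos(t))/.3,(b[0]-a[0])/90))
rel((0,.152,-.02),[(th,.152,-.02) for th in (4,8,12,16,20,24)])
rel((24,.152,-.02),[(30,.15,-.02),(36,.147,-.02),(42,.144,-.02),(48,.142,-.02),(54,.14,-.02)])
E
```

```text
clock: 51.95
ee_pos: [0.3261, -0.0545, 0.2663]
eef_rot: [1.898, 2.502, 0.001]
ft_force: [0.1, -0.5, -6.2]
gripper_width: 0.0116
grip_force: 60.0
t 52.0 grasp [ 0.3262 -0.0545  0.1883] yaw 15.7 q [-0.34 -0.42  1.88  0.    1.68 -0.61] w 0.012 F [ 0.1 -0.5 -6.2] g 60.0
(4, 0.152, -0.02) y 0.028 z -0.028 dr 0.044
(8, 0.152, -0.02) y 0.057 z -0.055 dr 0.089
(12, 0.152, -0.02) y 0.088 z -0.079 dr 0.133
(16, 0.152, -0.02) y 0.121 z -0.101 dr 0.178
(20, 0.152, -0.02) y 0.155 z -0.121 dr 0.222
(24, 0.152, -0.02) y 0.191 z -0.138 dr 0.267
(30, 0.15, -0.02) y 0.045 z -0.036 dr 0.067
(36, 0.147, -0.02) y 0.095 z -0.064 dr 0.133
(42, 0.144, -0.02) y 0.149 z -0.087 dr 0.200
(48, 0.142, -0.02) y 0.204 z -0.108 dr 0.267
(54, 0.14, -0.02) y 0.263 z -0.123 dr 0.333
```

```bash
python3 -m crank '[{"dr":[0.022,0,0],"slide":[0,0.014,-0.014],"hand":-0.95},{"dr":[0.044,0,0],"slide":[0,0.028,-0.028],"hand":-0.95},{"dr":[0.089,0,0],"slide":[0,0.057,-0.055],"hand":-0.95},{"dr":[0.133,0,0],"slide":[0,0.088,-0.079],"hand":-0.95},{"dr":[0.178,0,0],"slide":[0,0.121,-0.101],"hand":-0.95},{"dr":[0.222,0,0],"slide":[0,0.155,-0.121],"hand":-0.95},{"dr":[0.267,0,0],"slide":[0,0.191,-0.138],"hand":-0.95},{"dr":[0.267,0,0],"slide":[0,0.191,-0.138],"hand":-0.95},{"dr":[0.267,0,0],"slide":[0,0.191,-0.138],"hand":-0.95},{"dr":[0.267,0,0],"slide":[0,0.191,-0.138],"hand":-0.95}]'
python3 -m crank '[{"dr":[0.067,0,0],"slide":[0,0.045,-0.036],"hand":-0.95},{"dr":[0.133,0,0],"slide":[0,0.095,-0.064],"hand":-0.95},{"dr":[0.2,0,0],"slide":[0,0.149,-0.087],"hand":-0.95},{"dr":[0.267,0,0],"slide":[0,0.204,-0.108],"hand":-0.95},{"dr":[0.333,0,0],"slide":[0,0.263,-0.123],"hand":-0.95},{"dr":[0.333,0,0],"slide":[0,0.263,-0.123],"hand":-0.95},{"dr":[0.333,0,0],"slide":[0,0.263,-0.123],"hand":-0.95},{"dr":[0.333,0,0],"slide":[0,0.263,-0.123],"hand":-0.95},{"dr":[0.333,0,0],"slide":[0,0.263,-0.123],"hand":-0.95},{"dr":[0.333,0,0],"slide":[0,0.263,-0.123],"hand":-0.95}]'
python3 - <<'E'
from h import *
plan()
im=optics.read_camera("scene")
cv2.imwrite("pics/s9.png",cv2.resize(im[130:370,180:440],None,fx=2.4,fy=2.4)[:,:,::-1])
E
```

```text
clock: 52.95
ee_pos: [0.3812, -0.0389, 0.3077]
eef_rot: [-1.722, -2.271, 0.482]
ft_force: [-0.8, 0.2, -3.4]
gripper_width: 0.0115
grip_force: 60.0
clock: 53.95
ee_pos: [0.4642, -0.0157, 0.3105]
eef_rot: [-1.451, -1.912, 0.97]
ft_force: [0.7, -0.4, -1.5]
gripper_width: 0.0114
grip_force: 60.0
t 54.0 grasp [ 0.4037 -0.0327  0.2644] yaw 15.5 q [-0.03  0.37  1.22 -0.37  2.43 -0.47] w 0.011 F [ 0.7 -0.4 -1.5] g 60.0
```

View pics/s9.png

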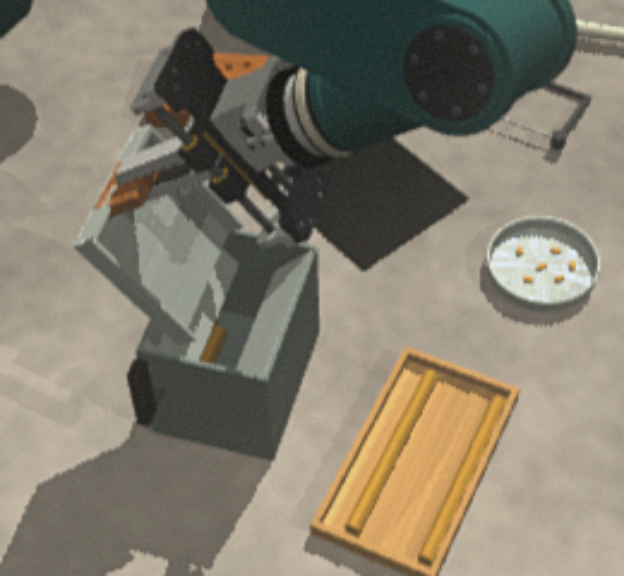

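The tray is empty. One bar shows at (212,343), in or below the slot. Untilt, retreat and check.

```bash
python3 - <<'E'
from h import *
def T(th,lz,off):
    t=np.radians(th);y,z=-.126,.036+.078
    return np.array([off+y*np.cos(t)+z*np.sin(t),lz-y*np.sin(t)+z*np.cos(t)])
a=(54,.14,-.02);A=T(*a);t=np.radians(a[0])
for b in [(46,.16,-.02),(38,.18,-.03),(30,.2,-.04),(22,.21,-.05),(14,.21,-.06),(6,.21,-.07),(0,.21,-.08)]:
    d=T(*b)-A
    print(b,"y %.3f z %.3f dr %.3f"%((d[0]*np.cos(t)-d[1]*np.sin(t))/.3,(-d[0]*np.sin(t)-d[1]*np.cos(t))/.3,(b[0]-a[0])/90))
E
```

```text
(46, 0.16, -0.02) y -0.103 z 0.023 dr -0.089
(38, 0.18, -0.03) y -0.216 z 0.079 dr -0.178
(30, 0.2, -0.04) y -0.319 z 0.140 dr -0.267
(22, 0.21, -0.05) y -0.385 z 0.224 dr -0.356
(14, 0.21, -0.06) y -0.413 z 0.330 dr -0.444
(6, 0.21, -0.07) y -0.430 z 0.436 dr -0.533
(0, 0.21, -0.08) y -0.441 z 0.521 dr -0.600
```

```bash
python3 -m crank '[{"dr":[-0.089,0,0],"slide":[0,-0.103,0.023],"hand":-0.95},{"dr":[-0.178,0,0],"slide":[0,-0.216,0.079],"hand":-0.95},{"dr":[-0.267,0,0],"slide":[0,-0.319,0.14],"hand":-0.95},{"dr":[-0.356,0,0],"slide":[0,-0.385,0.224],"hand":-0.95},{"dr":[-0.444,0,0],"slide":[0,-0.393,0.303],"hand":-0.95},{"dr":[-0.533,0,0],"slide":[0,-0.391,0.382],"hand":-0.95},{"dr":[-0.6,0,0],"slide":[0,-0.382,0.44],"hand":-0.95},{"dr":[-0.6,0,0],"slide":[0,-0.382,0.44],"hand":-0.95},{"dr":[-0.6,0,0],"slide":[0,-0.382,0.44],"hand":-0.95},{"dr":[-0.6,0,0],"slide":[0,-0.382,0.44],"hand":-0.95}]'
python3 - <<'E'
from h import *
h=(.4313,.1961)
plan((.36,.08,.25,45),(*h,.2,73),(*h,.07,73),(*h,.0425,73))
a=optics.read_camera("top")[205:325,290:410];b=optics.read_camera("scene")[205:325,220:340]
cv2.imwrite("pics/b10.png",np.hstack([cv2.resize(np.clip(x.astype(float)*1.5,0,255).astype(np.uint8),None,fx=3.3,fy=3.3,interpolation=cv2.INTER_CUBIC) for x in (a,b)])[:,:,::-1])
E
```

```text
clock: 55.0
ee_pos: [0.2979, -0.0625, 0.3247]
eef_rot: [-1.897, -2.504, 0.001]
ft_force: [0.2, -0.7, -2.7]
gripper_width: 0.0115
grip_force: 60.0
t 55.0 grasp [ 0.2978 -0.0625  0.2467] yaw 15.7 q [-0.39 -0.49  1.8  -0.    1.83 -0.67] w 0.011 F [ 0.2 -0.7 -2.7] g 60.0
(0.36, 0.08, 0.25, 45, 0) slide [0.401, 0.328, -0.011] dr [-0.0, 0.0, -0.326]
(0.4313, 0.1961, 0.2, 73, 0) slide [0.106, 0.442, 0.167] dr [0.0, 0.0, -0.311]
(0.4313, 0.1961, 0.07, 73, 0) slide [0.0, 0.0, 0.433] dr [0.0, 0.0, 0.0]
(0.4313, 0.1961, 0.0425, 73, 0) slide [0.0, 0.0, 0.092] dr [0.0, 0.0, 0.0]
```

View pics/b10.png

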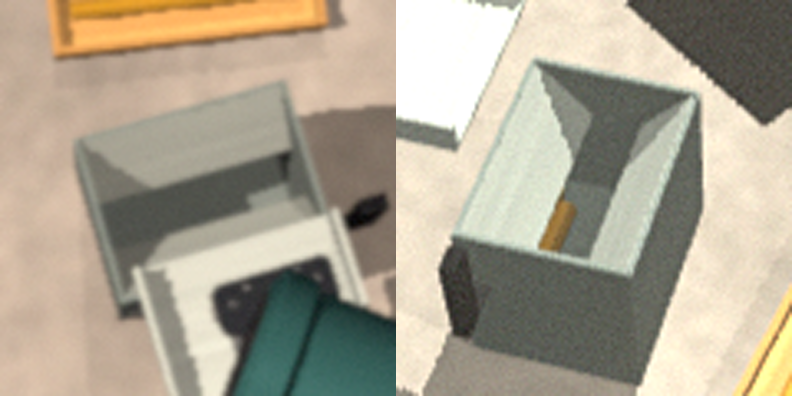

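The tray is empty: the load dropped by 4 N, which is three bars. No bar lies in the hopper, and one can be seen through the slot, inside the box. Next, the tray goes back on its mat.

```bash
python3 -m crank '[{"dr":[0,0,-0.04],"slide":[0.04,0.03,0],"hand":-0.95},{"dr":[0,0,-0.08],"slide":[0.1,0.08,-0.01],"hand":-0.95},{"dr":[0,0,-0.13],"slide":[0.18,0.15,-0.01],"hand":-0.95},{"dr":[0,0,-0.18],"slide":[0.26,0.21,-0.01],"hand":-0.95},{"dr":[0,0,-0.24],"slide":[0.33,0.27,-0.01],"hand":-0.95},{"dr":[0,0,-0.3],"slide":[0.39,0.32,-0.01],"hand":-0.95},{"dr":[0,0,-0.326],"slide":[0.401,0.328,-0.011],"hand":-0.95},{"dr":[0,0,-0.326],"slide":[0.401,0.328,-0.011],"hand":-0.95},{"dr":[0,0,-0.326],"slide":[0.401,0.328,-0.011],"hand":-0.95},{"dr":[0,0,-0.326],"slide":[0.401,0.328,-0.011],"hand":-0.95}]' >/dev/null
python3 -m crank '[{"dr":[0,0,-0.04],"slide":[0.01,0.05,0],"hand":-0.95},{"dr":[0,0,-0.08],"slide":[0.03,0.13,0],"hand":-0.95},{"dr":[0,0,-0.13],"slide":[0.05,0.22,0],"hand":-0.95},{"dr":[0,0,-0.18],"slide":[0.07,0.31,0.05],"hand":-0.95},{"dr":[0,0,-0.24],"slide":[0.1,0.4,0.1],"hand":-0.95},{"dr":[0,0,-0.3],"slide":[0.106,0.442,0.15],"hand":-0.95},{"dr":[0,0,-0.311],"slide":[0.106,0.442,0.167],"hand":-0.95},{"dr":[0,0,-0.311],"slide":[0.106,0.442,0.167],"hand":-0.95},{"dr":[0,0,-0.311],"slide":[0.106,0.442,0.167],"hand":-0.95},{"dr":[0,0,-0.311],"slide":[0.106,0.442,0.167],"hand":-0.95}]' >/dev/null
python3 -m crank '[{"dr":[0,0,0],"slide":[0,0,0.06],"hand":-0.95},{"dr":[0,0,0],"slide":[0,0,0.14],"hand":-0.95},{"dr":[0,0,0],"slide":[0,0,0.22],"hand":-0.95},{"dr":[0,0,0],"slide":[0,0,0.3],"hand":-0.95},{"dr":[0,0,0],"slide":[0,0,0.38],"hand":-0.95},{"dr":[0,0,0],"slide":[0,0,0.433],"hand":-0.95},{"dr":[0,0,0],"slide":[0,0,0.433],"hand":-0.95},{"dr":[0,0,0],"slide":[0,0,0.433],"hand":-0.95},{"dr":[0,0,0],"slide":[0,0,0.433],"hand":-0.95},{"dr":[0,0,0],"slide":[0,0,0.433],"hand":-0.95}]'
python3 - <<'E'
from h import *
plan((.4313,.1961,.0435,73))
E
```

```text
clock: 58.1
ee_pos: [0.4317, 0.1964, 0.1489]
eef_rot: [0.465, 3.104, 0.002]
ft_force: [0.4, -0.1, -2.7]
gripper_width: 0.0119
grip_force: 60.0
t 58.1 grasp [0.432  0.1965 0.0709] yaw 73.0 q [ 0.31  0.    1.77  0.    1.36 -0.97] w 0.012 F [ 0.4 -0.1 -2.7] g 60.0
(0.4313, 0.1961, 0.0435, 73, 0) slide [0.001, -0.001, 0.091] dr [0.001, 0.002, -0.0]
```

```bash
python3 -m crank '[{"dr":[0,0,0],"slide":[0,0,0.03],"hand":-0.95},{"dr":[0,0,0],"slide":[0,0,0.06],"hand":-0.95},{"dr":[0,0,0],"slide":[0,0,0.075],"hand":-0.95},{"dr":[0,0,0],"slide":[0,0,0.085],"hand":-0.95},{"dr":[0,0,0],"slide":[0,0,0.091],"hand":-0.95},{"dr":[0,0,0],"slide":[0,0,0.091],"hand":-0.95},{"dr":[0,0,0],"slide":[0,0,0.091],"hand":-0.95},{"dr":[0,0,0],"slide":[0,0,0.091],"hand":-0.95},{"dr":[0,0,0],"slide":[0,0,0.091],"hand":-0.95},{"dr":[0,0,0],"slide":[0,0,0.091],"hand":-0.95}]'
python3 -m crank '[{"dr":[0,0,0],"slide":[0,0,0.003],"hand":-0.95},{"dr":[0,0,0],"slide":[0,0,0.003],"hand":-0.95},{"dr":[0,0,0],"slide":[0,0,0.003],"hand":-0.5},{"dr":[0,0,0],"slide":[0,0,0.003],"hand":-0.5},{"dr":[0,0,0],"slide":[0,0,0.003],"hand":-0.5},{"dr":[0,0,0],"slide":[0,0,-0.1],"hand":-0.5},{"dr":[0,0,0],"slide":[0,0,-0.2],"hand":-0.5},{"dr":[0,0,0],"slide":[0,0,-0.35],"hand":-0.5},{"dr":[0,0,0],"slide":[0,0,-0.5],"hand":-0.5},{"dr":[0,0,0],"slide":[0,0,-0.65],"hand":-0.5}]'
python3 - <<'E'
from h import *
optics.read_camera("top")
plan((.43,.0,.25,40),(.4803,-.1232,.25,15.65))
E
```

```text
clock: 59.1
ee_pos: [0.431, 0.1963, 0.1211]
eef_rot: [0.464, 3.106, 0.001]
ft_force: [-3.4, -1.9, 6.0]
gripper_width: 0.0118
grip_force: 60.0
clock: 60.1
ee_pos: [0.4307, 0.1961, 0.3162]
eef_rot: [-0.465, -3.107, -0.0]
ft_force: [-0.6, 0.1, 0.8]
gripper_width: 0.0235
grip_force: 0.0
t 60.1 grasp [0.434  0.1972 0.2474] yaw 73.0 q [ 0.31 -0.09  1.5   0.    1.71 -0.97] w 0.024 F [ 2.3 -0.3  4.5] g 0.0
(0.43, 0.0, 0.25, 40, 0) slide [-0.183, -0.63, -0.012] dr [0.008, 0.006, 0.366]
(0.4803, -0.1232, 0.25, 15.65, 0) slide [-0.422, -0.136, 0.0] dr [0.0, 0.0, 0.271]
```

```bash
python3 -m crank '[{"dr":[0,0,0.06],"slide":[-0.04,-0.15,0],"hand":-0.2},{"dr":[0,0,0.12],"slide":[-0.08,-0.3,0],"hand":-0.2},{"dr":[0,0,0.18],"slide":[-0.13,-0.45,0],"hand":-0.2},{"dr":[0,0,0.24],"slide":[-0.18,-0.63,0],"hand":-0.2},{"dr":[0,0,0.3],"slide":[-0.18,-0.63,0],"hand":-0.2},{"dr":[0,0,0.366],"slide":[-0.18,-0.63,0],"hand":-0.2},{"dr":[0,0,0.366],"slide":[-0.18,-0.63,0],"hand":-0.2},{"dr":[0,0,0.366],"slide":[-0.18,-0.63,0],"hand":-0.2},{"dr":[0,0,0.366],"slide":[-0.18,-0.63,0],"hand":-0.2},{"dr":[0,0,0.366],"slide":[-0.18,-0.63,0],"hand":-0.2}]' >/dev/null
python3 -m crank '[{"dr":[0,0,0.06],"slide":[-0.14,-0.04,0],"hand":-0.2},{"dr":[0,0,0.12],"slide":[-0.28,-0.09,0],"hand":-0.2},{"dr":[0,0,0.18],"slide":[-0.422,-0.136,0],"hand":-0.2},{"dr":[0,0,0.24],"slide":[-0.422,-0.136,0],"hand":-0.2},{"dr":[0,0,0.271],"slide":[-0.422,-0.136,0],"hand":-0.2},{"dr":[0,0,0.271],"slide":[-0.422,-0.136,0],"hand":-0.2},{"dr":[0,0,0.271],"slide":[-0.422,-0.136,0],"hand":-0.2},{"dr":[0,0,0.271],"slide":[-0.422,-0.136,0],"hand":-0.2},{"dr":[0,0,0.271],"slide":[-0.422,-0.136,0],"hand":-0.2},{"dr":[0,0,0.271],"slide":[-0.422,-0.136,0],"hand":-0.2}]'
python3 - <<'E'
from h import *
im=optics.read_camera("wrist");b=optics.read_camera("top")
s=lambda c,f:cv2.resize(np.clip(c.astype(float)*1.8,0,255).astype(np.uint8),None,fx=f,fy=f,interpolation=cv2.INTER_CUBIC)[:,:,::-1]
x=s(im[0:270,240:430],2);y=s(b[225:335,190:290],4);hh=min(len(x),len(y))
cv2.imwrite("pics/w11.png",np.hstack([x[:hh],y[:hh]]))
plan((.4515,-.1310,.2,15.65),(.4515,-.1310,.138,15.65))
E
```

```text
clock: 62.15
ee_pos: [0.4774, -0.1232, 0.315]
eef_rot: [1.897, 2.504, 0.0]
ft_force: [-0.2, -0.3, 0.1]
gripper_width: 0.0376
grip_force: 0.0
t 62.2 grasp [ 0.4774 -0.1234  0.2369] yaw 15.7 q [-0.37 -0.04  1.48  0.    1.71 -0.64] w 0.038 F [-0.9  0.2 -0.5] g 0.0
(0.4515, -0.131, 0.2, 15.65, 0) slide [-0.001, -0.09, 0.123] dr [0.0, 0.0, 0.0]
(0.4515, -0.131, 0.138, 15.65, 0) slide [0.0, 0.0, 0.207] dr [0.0, 0.0, 0.0]
```

View pics/w11.png

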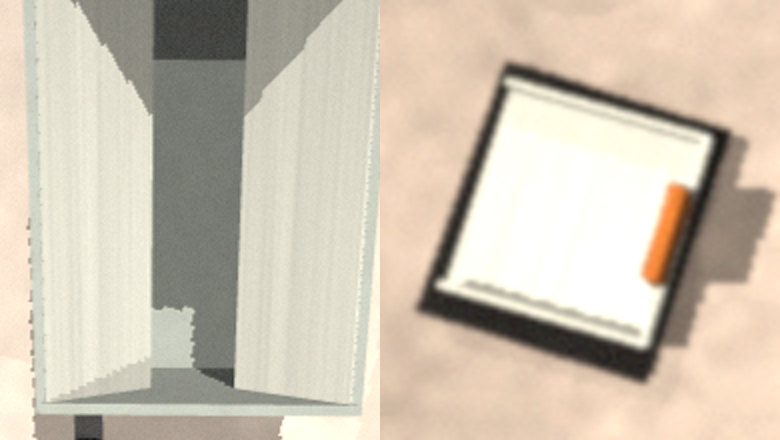

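The slot and hopper are clear, so all the bars have gone in, and the empty tray stands level on its mat. Now shut the shutter.

```bash
python3 -m crank '[{"dr":[0,0,0],"slide":[0,-0.09,0.05],"hand":-0.2},{"dr":[0,0,0],"slide":[0,-0.09,0.12],"hand":-0.2},{"dr":[0,0,0],"slide":[0,-0.09,0.12],"hand":-0.2},{"dr":[0,0,0],"slide":[0,-0.09,0.22],"hand":-0.2},{"dr":[0,0,0],"slide":[0,-0.09,0.29],"hand":-0.2},{"dr":[0,0,0],"slide":[0,-0.09,0.33],"hand":-0.2},{"dr":[0,0,0],"slide":[0,-0.09,0.33],"hand":-0.2},{"dr":[0,0,0],"slide":[0,-0.09,0.33],"hand":-0.95},{"dr":[0,0,0],"slide":[0,-0.09,0.33],"hand":-0.95},{"dr":[0,0,0],"slide":[0,-0.09,0.33],"hand":-0.95}]' 25
python3 -m crank '[{"dr":[0,0,0],"slide":[0,0,0],"hand":-0.95},{"dr":[0,0,0],"slide":[0,0,0],"hand":-0.95},{"dr":[0,0,0],"slide":[0,0.02,0],"hand":-0.95},{"dr":[0,0,0],"slide":[0,0.04,0],"hand":-0.95},{"dr":[0,0,0],"slide":[0,0.06,0],"hand":-0.95},{"dr":[0,0,0],"slide":[0,0.08,0],"hand":-0.95},{"dr":[0,0,0],"slide":[0,0.1,0],"hand":-0.95},{"dr":[0,0,0],"slide":[0,0.12,0],"hand":-0.95},{"dr":[0,0,0],"slide":[0,0.135,0],"hand":-0.95},{"dr":[0,0,0],"slide":[0,0.135,0],"hand":-0.95}]'
python3 -m crank '[{"dr":[0,0,0],"slide":[0,0.003,0],"hand":-0.95},{"dr":[0,0,0],"slide":[0,0.006,0],"hand":-0.95},{"dr":[0,0,0],"slide":[0,0.01,0],"hand":-0.95},{"dr":[0,0,0],"slide":[0,0.01,0],"hand":-0.95},{"dr":[0,0,0],"slide":[0,0.013,0],"hand":-0.95},{"dr":[0,0,0],"slide":[0,0.016,0],"hand":-0.95},{"dr":[0,0,0],"slide":[0,0.016,0],"hand":-0.95},{"dr":[0,0,0],"slide":[0,0.016,0],"hand":-0.95},{"dr":[0,0,0],"slide":[0,0.016,0],"hand":-0.95},{"dr":[0,0,0],"slide":[0,0.016,0],"hand":-0.95}]'
```

```text
clock: 63.25
ee_pos: [0.452, -0.131, 0.2173]
eef_rot: [1.897, 2.501, 0.001]
ft_force: [0.4, -0.4, -0.0]
gripper_width: 0.0168
grip_force: 0.0
clock: 64.25
ee_pos: [0.4918, -0.12, 0.217]
eef_rot: [1.896, 2.501, 0.001]
ft_force: [1.5, -1.1, 3.6]
gripper_width: 0.0125
grip_force: 25.0
clock: 65.25
ee_pos: [0.4946, -0.1193, 0.2169]
eef_rot: [-1.899, -2.503, 0.004]
ft_force: [-5.8, -1.6, 7.5]
gripper_width: 0.0116
grip_force: 25.0
```

```bash
python3 -m crank '[{"dr":[0,0,0],"slide":[0,0.003,0],"hand":-0.95},{"dr":[0,0,0],"slide":[0,0.006,0],"hand":-0.95},{"dr":[0,0,0],"slide":[0,0.01,0],"hand":-0.95},{"dr":[0,0,0],"slide":[0,0.01,0],"hand":-0.95},{"dr":[0,0,0],"slide":[0,0.01,0],"hand":-0.95},{"dr":[0,0,0],"slide":[0,0.01,0],"hand":-0.95},{"dr":[0,0,0],"slide":[0,0.01,0],"hand":-0.95},{"dr":[0,0,0],"slide":[0,0.01,0],"hand":-0.95},{"dr":[0,0,0],"slide":[0,0.01,0],"hand":-0.95},{"dr":[0,0,0],"slide":[0,0.01,0],"hand":-0.95}]'
python3 -m crank '[{"dr":[0,0,0],"slide":[0,-0.003,0],"hand":-0.95},{"dr":[0,0,0],"slide":[0,-0.008,0],"hand":-0.2},{"dr":[0,0,0],"slide":[0,-0.008,0],"hand":-0.2},{"dr":[0,0,0],"slide":[0,-0.008,0],"hand":-0.2},{"dr":[0,0,0],"slide":[0,-0.008,0],"hand":-0.2},{"dr":[0,0,0],"slide":[0,-0.008,-0.1],"hand":-0.2},{"dr":[0,0,0],"slide":[0,-0.008,-0.25],"hand":-0.2},{"dr":[0,0,0],"slide":[0,-0.008,-0.4],"hand":-0.2},{"dr":[0,0,0],"slide":[0,-0.008,-0.4],"hand":-0.2},{"dr":[0,0,0],"slide":[0,-0.008,-0.4],"hand":-0.2}]'
python3 - <<'E'
from h import *
im=optics.read_camera("wrist");b=optics.read_camera("top");top()
s=lambda c,f:cv2.resize(np.clip(c.astype(float)*1.5,0,255).astype(np.uint8),None,fx=f,fy=f,interpolation=cv2.INTER_CUBIC)[:,:,::-1]
x=s(im[0:270,230:450],1.6);y=s(b[160:340,190:390],2);hh=min(len(x),len(y))
x=x[:hh];y=y[:hh];cv2.imwrite("pics/w12.png",np.hstack([x,y]))
plan()
E
```

```text
clock: 66.25
ee_pos: [0.4953, -0.1191, 0.2168]
eef_rot: [-1.897, -2.499, 0.012]
ft_force: [-13.1, -4.3, 10.4]
gripper_width: 0.0121
grip_force: 25.0
clock: 67.25
ee_pos: [0.4961, -0.1184, 0.3371]
eef_rot: [1.896, 2.501, 0.002]
ft_force: [-1.0, -0.5, -1.0]
gripper_width: 0.0372
grip_force: 0.0
t 67.4 grasp [ 0.4949 -0.1181  0.2556] yaw 15.7 q [-0.35 -0.01  1.41  0.    1.75 -0.62] w 0.037 F [-0.1  0.1  0. ] g 0.0
```

View pics/w12.png

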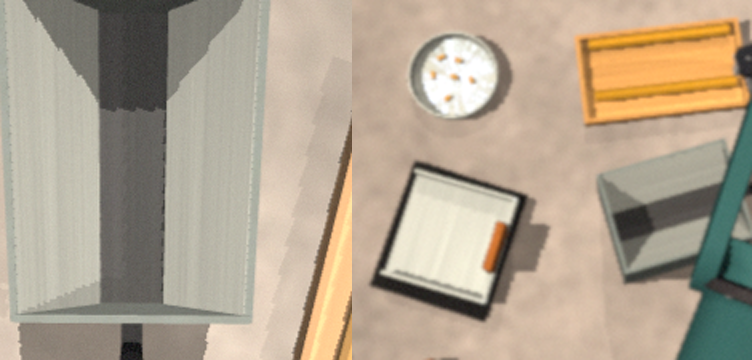

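The pictures show the shutter covering the whole slot, both long bars in the rack, the tray empty on its mat and the dish where it was. The robot is touching nothing, so I hand in.

```bash
python3 -c "
from rig import order;print(order.finish_job())"
```

```text
the job is handed in; nothing more can be done
None
```

I handed the job in after about 67 s of the 210 s: both long bars are in the rack, the three short bars were tipped through the slot into the box, the empty tray is level on its mat, and the shutter is fully shut; I was not told the judged result.

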